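# Roll the tipped canister on to its feet and put it away

### The arm

A 6-joint arm with a two-finger parallel gripper is mounted at the origin on the work surface. World frame = base frame: x ahead of the robot, y to its left, z up, the work surface at z = 0. Lengths are in m, angles in rad, forces in N, time in s.
With the tool pointing down it reaches from about 0.35 to 0.975 m from the base axis. Payload 4.9 kg.
Tool frame: the origin (TCP) lies at the very end of the fingers, on their centre line; the grasp point (between the pads) lies 19 mm behind it; z points along the fingers, y is the direction in which the jaws open and shut (so a half turn about z gives the same grasp; the last joint's range is limited). The gripper opens to 85 mm and grips with 20 to 120 N. Pads are 22 mm wide; open, the fingers measure 114 mm over their backs; the gripper's body (76 mm by 85 mm) begins 54 mm behind the grasp point. The pads swing forward as they close: fully open they stand 13 mm farther back than shut.
Start: joints at [1.004, 0.053, 1.613, -0, 1.476, -0.119], TCP at [0.271, 0.563, 0.231] pointing down, gripper open.
Joint ranges: [-3.01, 3.01], [-1.01, 2.22], [0.06, 2.58], [-1.02, 4.17], [0.09, 2.62], [-3.14, 3.14]. Speed limits (rad/s): [2.57, 2.57, 3.14, 3.14, 3.14, 3.14].

### API

Orientations are given as a unit quaternion [w, x, y, z].
In Python, from plant import monitor, eyes, manip gives the robot as it stands.
- The arm moves only by the tool step_arm, never from a script. Its argument "motion" is a list of rows, each a list of 7 numbers: the shift along the world's x, y, z scaled (see below), then the turn, a rotation vector about the world's x, y, z scaled (see below), then the closure in counts, from 0 (fully open) to 255 (shut). In form: [[x, y, z, ax, ay, az, grip], ...]. A call has 1 to 10 rows; each row is the pose to reach, as a shift and turn from the pose commanded when the call began; what a row does not reach only later rows make up. The controller multiplies each number of a shift by 0.5 m and each number of a turn by 1.5 rad. A row lasts 1/10 s, in which the tool goes at most 50 mm and 8.59 degrees, less where a joint would pass 70% of its speed; a pose out of reach is approached as far as the arm can. A call with a number of a shift or a turn outside -1 to 1 is refused whole. A call with a gripper value outside its range is refused whole. The fingers move at their own pace and stop on an object; the grip force is fixed at half the most. Time passes only in rows, so rows that repeat a pose let the fingers close. It gives the time, the measured TCP pose, the force and the opening at its end, in the units of the state.
- monitor.state(): the state, without advancing time (a new reading comes with each control period).
- eyes.grab_frame(name): name is "side" or "top" or "wrist"; returns a dict with "pixels" (420x560x3 uint8, red, green, blue), "mtx" (3x3 intrinsics, pixels), "rvec" (rotation vector, rad) and "tvec" (3), from world to camera coordinates, as OpenCV has them; the wrist camera has in their place "hand_eye" (4x4, takes a point from camera to tool coordinates, whose origin is the TCP and whose axes are the flange's). Camera axes: x right, y down, z forward; pixel columns grow to the right and rows downward; lengths in m; the calibration is good to about 2 mm. A picture is of the moment at which its call begins: read the wrist's pose just before it. There is no depth.
- manip.job_done(): hands the job in, once; it reports no verdict.
Trained networks look in the newest picture that a camera, given by its name, has taken for a name from the list of things; names that differ only in an ending like _2 or _b are one class to them, and where a whole thing is asked for, a point or a joint stands for the part that bears it (a point fixed in the world has none). Each returns a list of dicts, best first, with "p" (0 to 1); they miss things now and then, are a little off and sometimes report something else, mostly with a low value. They report only what shows in the picture. A call takes as long as a camera call. They do not tell look-alikes from the thing itself.
- eyes.look_for(name, camera): "box" ([centre column, centre row, width, height] in pixels, round what is visible of it).
- eyes.pinpoint(name, camera): "uv" ([column, row] in pixels: a listed point, or the origin of a listed thing).
The state is a dict: "time": time; "joint_pos": joint angles; "joint_vel": joint speeds; "joint_efforts": joint torques, N m; "tool_pos": TCP position; "tool_rot": TCP orientation; "contact_force": force on the tool from outside, world axes, zero at the start; "ft_torque": the same for the moment, N m; "gripper_width": opening from 0.0 (shut) to 1.0 (fully open).
Only numpy, scipy, OpenCV 4.12 (cv2) and the standard library are available. Lean on these libraries where they do the work, as an engineer would, in place of code of your own. Each camera call takes 0.05 s, during which the arm holds its last target.

### The job

The blue canister has tipped over on to its handle: set the glass jar that is in its way upright on the cork coaster, then roll the canister over along the round mat, without lifting it off, until it rests on its two feet with the handle on top, and let go. Then pick it up by that handle and set it down in the open metal bin, handle still on top and feet on the bin's floor. Leave the small tin and the wooden mill standing where they are.

Things in the scene. Friction and masses are not known exactly. Their poses are not given: they have to be found in the camera images.
- canister: Blue plastic barrel lying on its side on the mat: round, 92 mm thick (too thick for many grippers), 130 mm long, 0.3-0.5 kg. Origin: mid barrel, on its axis, 46 mm above the mat while it rolls. x: along the axis, to the snap-lid end; z: out through the handle. At the start it leans on its handle, z about 121 degrees from straight up. Nearly balanced: it stays at any roll angle it is left at.
- handle (a point): Middle of the canister's white handle bar, 75 mm from the barrel's axis along the canister's z. The bar is 14 mm round, parallel to the axis, on two 14 mm round legs 54 mm apart (68 mm overall), with 22 mm clear between bar and barrel. To bring it on top, roll the barrel away from the side where the handle lies: about 98 mm of travel square to its axis, without slip.
- feet (a point): Point on the barrel's wall midway between its two feet, 46 mm from the axis, opposite the handle. The feet are white 8 mm round bars, 98 mm long, parallel to the axis, 22 degrees either side of this point, 4 mm proud of the barrel. Rolling over the first needs a slightly firmer push; then it rests stably on both, its axis 47 mm above the surface.
- mat: Round dark rubber mat, 330 mm across, 3 mm thick, fixed on the shelf. Origin: centre of its underside. Canister, jar, tin and mill start on it; the canister's rolling path crosses its middle. Keep the arm clear of the fixed hook rail (600 mm wide, 190 mm high, with mug and spoon) along the shelf's far edge, 0.93 m ahead of the robot, and the clear acrylic box near the far right corner.
- jar: Closed upright glass jar with a steel lid, 54 mm in diameter, 83 mm tall, about 0.22 kg, standing on the mat in the canister's rolling path. Origin: centre of its underside; z up.
- coaster: Round cork coaster, 100 mm in diameter, 5 mm thick, fixed flat on the shelf to one side of the mat (left or right). Origin: centre of its underside.
- bin: Open aluminium bin, fixed on the shelf on the other side of the mat: outside 164 mm along its x by 126 mm along its y by 40 mm high, walls and floor 4 mm thick. Origin: centre of its underside. The canister fits with its axis along the bin's x, either way round, with 13 mm to spare on every side.
- tin: Small closed steel tin, 44 mm in diameter, 78 mm tall, standing on the mat about 130 mm to one side of the middle of the canister's rolling path (off one end of the barrel), to be left alone. Origin: centre of its underside.
- mill: Turned wooden mill, 42 mm in diameter at the foot, 110 mm tall, standing on the mat about 130 mm to the other side of the rolling path (off the other end of the barrel), to be left alone. Origin: centre of its underside.
There are look-alikes about, which are no part of the job. Leave any orange look-alike of the jar alone.

How it is judged:
By the outcome, as a careful person would: the job done as asked, in the order asked, and still so for the second after the job is handed in, with the robot touching nothing.
It also fails if it takes over 72 s, if anything falls off the work surface, if the arm or the gripper's body presses on something with over 40 N, if the wrist force passes 120 N, or if a joint passes its speed limit or range.

## Working session

There is one attempt and no reset: what is moved stays moved. The work goes in short steps, Python scripts to look and compute and a tool call to move; the robot and the scene stay as the last step left them, time stands still between calls to the robot, and variables do not carry over. Pictures are saved under pics/ and viewed, and the job is handed in when it is done.

Besides the shell and the picture viewer there is one more tool, called after "Request:" as name(argument=value, ...) on one line, values as JSON. step_arm: Moves the arm, as the interface text tells. Its arguments: {"type":"object","properties":{"motion":{"type":"array","items":{"type":"array","items":{"type":"number"}}}},"required":["motion"]}

```bash
ls; mkdir -p pics
cat > h.py <<'E'
import numpy as np, cv2, json
from plant import monitor, eyes, manip
from scipy.spatial.transform import Rotation as R
def q2R(q): return R.from_quat([q[1],q[2],q[3],q[0]]).as_matrix()
def cam(f, st=None):
    """returns K, Rwc (cam->world), C"""
    K=np.array(f["mtx"],float)
    if "rvec" in f:
        Rc=cv2.Rodrigues(np.array(f["rvec"],float))[0]; t=np.array(f["tvec"],float).ravel()
        return K,Rc.T,-Rc.T@t
    H=np.array(f["hand_eye"],float); Rt=q2R(st["tool_rot"]); 
    return K,Rt@H[:3,:3],Rt@H[:3,3]+np.array(st["tool_pos"])
def ray(c,uv):
    K,Rw,C=c; d=Rw@np.linalg.inv(K)@np.array([uv[0],uv[1],1.]); return C,d/np.linalg.norm(d)
def onz(c,uv,z):
    C,d=ray(c,uv); return C+d*(z-C[2])/d[2]
def proj(c,P):
    K,Rw,C=c; p=K@(Rw.T@(np.array(P)-C)); return p[:2]/p[2]
def tri(obs):
    A=np.zeros((3,3));b=np.zeros(3)
    for c,uv in obs:
        C,d=ray(c,uv);M=np.eye(3)-np.outer(d,d);A+=M;b+=M@C
    P=np.linalg.solve(A,b); return P,[np.linalg.norm((np.eye(3)-np.outer(ray(c,uv)[1],ray(c,uv)[1]))@(P-c[2])) for c,uv in obs]
def grab(n,save=None):
    st=monitor.state(); f=eyes.grab_frame(n)
    if save: cv2.imwrite("pics/"+save,cv2.cvtColor(f["pixels"],cv2.COLOR_RGB2BGR))
    return f["pixels"],cam(f,st)
def show():
    s=monitor.state(); print({k:np.round(v,4).tolist() for k,v in s.items() if k in("time","joint_pos","tool_pos","tool_rot","contact_force","gripper_width")})
E
python3 - <<'E'
from h import *
np.set_printoptions(precision=4,suppress=True)
show()
C={}
for n in("side","top"):
    im,C[n]=grab(n,n+"0.png"); print(n,C[n][2],im.shape)
    for t in["canister","handle","feet","mat","jar","coaster","bin","tin","mill"]:
        print(n,t,[(np.round(d["uv"]).tolist(),round(d["p"],2),onz(C[n],d["uv"],0).round(3).tolist()) for d in eyes.pinpoint(t,n)[:3]],[(np.round(d["box"]).tolist(),round(d["p"],2)) for d in eyes.look_for(t,n)[:3]])
show()
E
```

```text
pics
{'time': 0.0, 'joint_pos': [1.004, 0.0534, 1.6143, -0.0, 1.476, -0.119], 'tool_pos': [0.2703, 0.5628, 0.2301], 'tool_rot': [-0.0003, 0.2221, 0.975, -0.001], 'contact_force': [-0.1421, 0.1874, 0.3136], 'gripper_width': 1.0018}
side [-0.1319 -0.732   0.8757] (420, 560, 3)
side canister [([313.0, 211.0], 0.81, [0.622, -0.001, 0.0])] [([315.0, 210.0, 47.0, 56.0], 0.98)]
side handle [] [([317.0, 211.0, 41.0, 56.0], 0.57)]
side feet [([299.0, 203.0], 0.66, [0.617, 0.055, 0.0])] []
side mat [([293.0, 221.0], 0.8, [0.549, 0.007, 0.0])] [([298.0, 226.0, 118.0, 77.0], 0.88)]
side jar [([274.0, 214.0], 0.96, [0.53, 0.067, -0.0]), ([262.0, 147.0], 0.86, [0.729, 0.373, 0.0]), ([259.0, 161.0], 0.75, [0.669, 0.311, 0.0])] [([275.0, 203.0, 20.0, 39.0], 0.96), ([163.0, 202.0, 23.0, 40.0], 0.75), ([259.0, 152.0, 15.0, 29.0], 0.68)]
side coaster [([389.0, 279.0], 0.56, [0.581, -0.315, 0.0]), ([310.0, 210.0], 0.42, [0.619, 0.009, 0.0])] [([388.0, 280.0, 39.0, 30.0], 0.87)]
side bin [([214.0, 185.0], 0.56, [0.475, 0.299, 0.0])] [([213.0, 179.0, 66.0, 45.0], 0.9)]
side tin [([282.0, 253.0], 0.9, [0.4
[... 901 characters left out ...]
142.0, 139.0, 25.0, 26.0], 0.76)]
top coaster [([397.0, 200.0], 0.63, [0.562, -0.307, 0.0])] [([400.0, 197.0, 36.0, 37.0], 0.59)]
top bin [([164.0, 233.0], 0.68, [0.486, 0.322, 0.0]), ([244.0, 177.0], 0.6, [0.636, 0.105, 0.0])] [([166.0, 234.0, 62.0, 69.0], 0.88)]
top tin [([312.0, 247.0], 0.73, [0.439, -0.074, 0.0])] [([311.0, 246.0, 19.0, 21.0], 0.79)]
top mill [([248.0, 177.0], 0.86, [0.637, 0.096, 0.0])] [([245.0, 170.0, 15.0, 23.0], 0.73), ([312.0, 244.0, 18.0, 22.0], 0.5)]
{'time': 1.9, 'joint_pos': [1.004, 0.0527, 1.6129, 0.0, 1.476, -0.119], 'tool_pos': [0.2706, 0.5634, 0.2313], 'tool_rot': [-0.0, 0.222, 0.975, 0.0], 'contact_force': [0.7352, 0.3205, 0.0967], 'gripper_width': 1.0009}
```

View images.

View pics/top0.png

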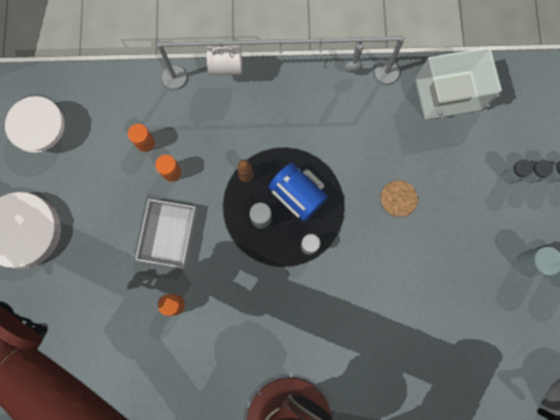

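View pics/side0.png

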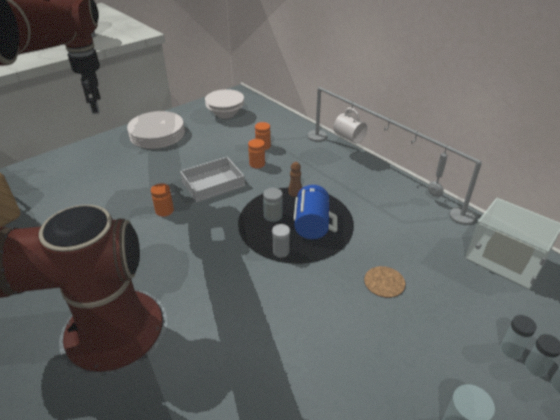

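Run:
```python
import cv2
a=cv2.imread('pics/top0.png')[130:290,200:420];b=cv2.imread('pics/side0.png')[140:300,220:420]
cv2.imwrite('pics/topc.png',cv2.resize(a,None,fx=3.5,fy=3.5,interpolation=3));cv2.imwrite('pics/sidec.png',cv2.resize(b,None,fx=3.7,fy=3.7,interpolation=3))
```

```text
(no output)
```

View pics/topc.png

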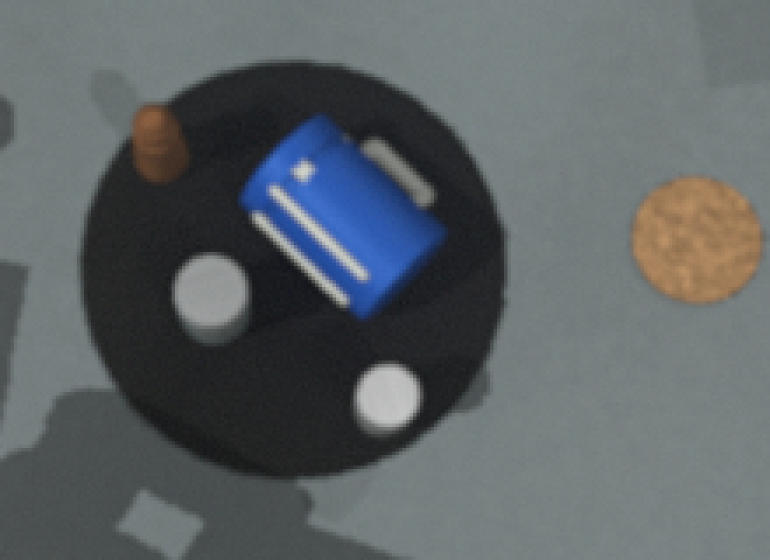

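View pics/sidec.png

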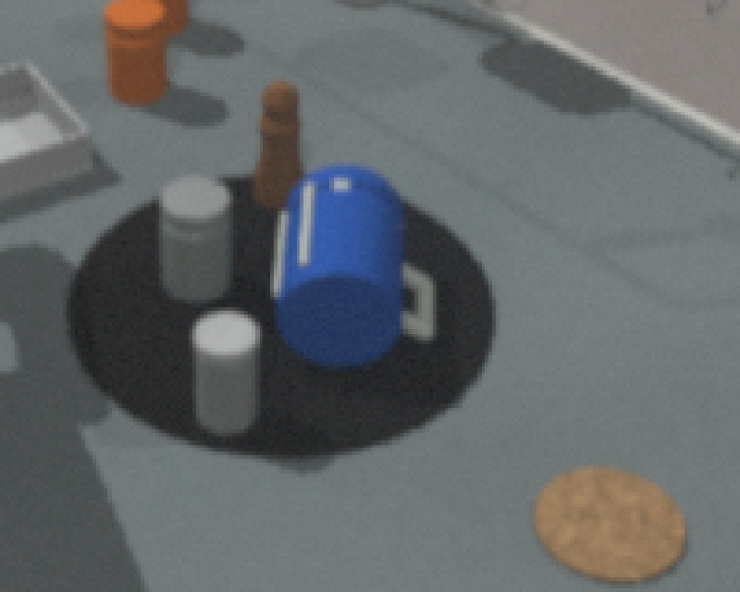

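The jar to move is the clear glass one with the steel lid, at top (259,218) and side (275,203). It stands on the mat between the canister and the bin. The orange ones, at top (139,137), (167,168) and (171,304), are look-alikes to leave alone. The dark-lidded jars at top (523–560,168) are off the mat. The handle lies toward (+x,−y), so the canister rolls toward (−x,+y). Next I'll refine the measurements from the saved pictures.

```bash
cat >> h.py <<'E'
def circ(c,P,r,n=60):
    t=np.linspace(0,2*np.pi,n,endpoint=False); return np.array([proj(c,[P[0]+r*np.cos(a),P[1]+r*np.sin(a),P[2]]) for a in t])
E
python3 - <<'E'
from h import *
np.set_printoptions(precision=4,suppress=True)
from scipy.optimize import minimize
C={n:grab(n)[1] for n in("side","top")}
import pickle; pickle.dump(C,open('cams.pkl','wb'))
I={n:cv2.imread(f'pics/{n}0.png') for n in C}
def fitdisk(mask,c,z,r,x0):
    def cost(p):
        m=np.zeros(mask.shape,np.uint8); q=circ(c,[p[0],p[1],z],r)
        cv2.fillPoly(m,[np.round(q*16).astype(np.int32)],1,shift=4)
        return float((m!=(mask>0)).sum())
    def cen():
        M=cv2.moments(mask,True); return np.array([M['m10']/M['m00'],M['m01']/M['m00']])
    return onz(c,cen(),z),cen()
for n in C:
    hsv=cv2.cvtColor(I[n],cv2.COLOR_BGR2HSV)
    # coaster
    m=cv2.inRange(hsv,(5,70,80),(25,200,255)); k,l,s,ce=cv2.connectedComponentsWithStats(m)
    for i in range(1,k):
        if s[i,4]>60: print(n,'brown',s[i],ce[i],onz(C[n],ce[i],.005))
    m=cv2.inRange(hsv,(0,0,0),(180,255,48)); k,l,s,ce=cv2.connectedComponentsWithStats(m)
    i=1+np.argmax(s[1:,4]); print(n,'dark',s[i])
    m=cv2.inRange(hsv,(105,120,50),(130,255,255)); k,l,s,ce=cv2.connectedComponentsWithStats(m)
    i=1+np.argmax(s[1:,4]); print(n,'blue',s[i],ce[i],onz(C[n],ce[i],.049))
# model overlay
can=lambda:0
for n,c in C.items():
    im=cv2.resize(I[n],None,fx=4,fy=4,interpolation=3)
    P=lambda a:np.round(np.asarray(a)*4+1.5).astype(np.int32)
    for p,r,z,col in [((.556,.010),.165,.003,(0,255,255)),((.566,-.310),.05,.005,(0,255,0)),((.522,.068),.027,.003,(255,255,0)),((.522,.068),.027,.086,(255,255,0)),((.443,-.071),.022,.081,(0,0,255)),((.443,-.071),.022,.003,(0,0,255))]:
        cv2.polylines(im,[P(circ(c,[*p,z],r))],True,col,1)
    q={'top':(200,130,420,290),'side':(220,140,420,300)}[n]
    cv2.imwrite(f'pics/ov_{n}.png',im[q[1]*4-0:q[3]*4,q[0]*4:q[2]*4][:600,:800])
E
```

```text
side brown [248 122  23  46 763] [259.0406 144.6802] [0.7287 0.3863 0.005 ]
side brown [289 171  11  21  70] [292.7143 178.6714] [0.6812 0.1557 0.005 ]
side brown [  0 173  19  46 499] [  6.5331 200.8457] [-0.0425  0.6385  0.005 ]
side brown [150 183  24  34 593] [161.8651 199.4115] [0.3129 0.3366 0.005 ]
side brown [  9 227  37  22 192] [ 28.0573 237.5885] [-0.0477  0.4289  0.005 ]
side brown [365 267  40  30 949] [384.353  281.5121] [ 0.5619 -0.3143  0.005 ]
side dark [ 239  189  113   74 3030]
side blue [ 294  185   35   55 1442] [312.699  213.1942] [ 0.5729 -0.046   0.049 ]
top brown [127 123  28  29 556] [140.7446 137.054 ] [0.7557 0.3896 0.005 ]
top brown [155 154  27  28 525] [167.7181 167.379 ] [0.667  0.3138 0.005 ]
top brown [238 160  12  21 168] [242.6488 169.119 ] [0.6569 0.1088 0.005 ]
top brown [ 381  181   37   36 1034] [398.6692 198.0938] [ 0.5653 -0.3113  0.005 ]
top brown [158 294  27  22 492] [170.6931 304.5671] [0.2967 0.3014 0.005 ]
top brown [  0 327  12  15  75] [  5.04 334.4 ] [0.2308 0.7301 0.005 ]
top brown [  0 365  63  48 251] [ 29.9283 385.1394] [0.1029 0.658  0.005 ]
top brown [ 15 385  17  17  80] [ 22.425 393.7  ] [0.0825 0.6759 0.005 ]
top dark [ 224  148  120  119 7741]
top blue [ 268  163   60   59 1584] [298.685  190.4047] [ 0.5834 -0.0403  0.049 ]
```

View pics/ov_top.png

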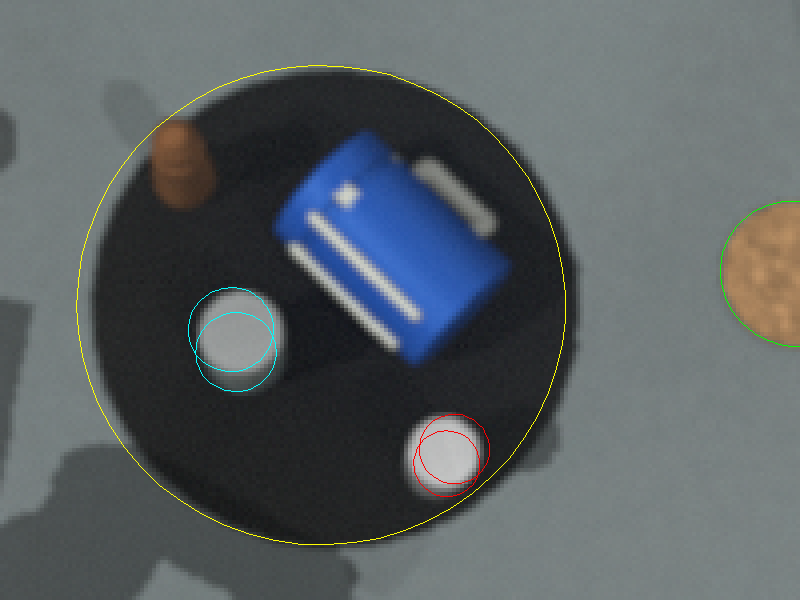

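View pics/ov_side.png

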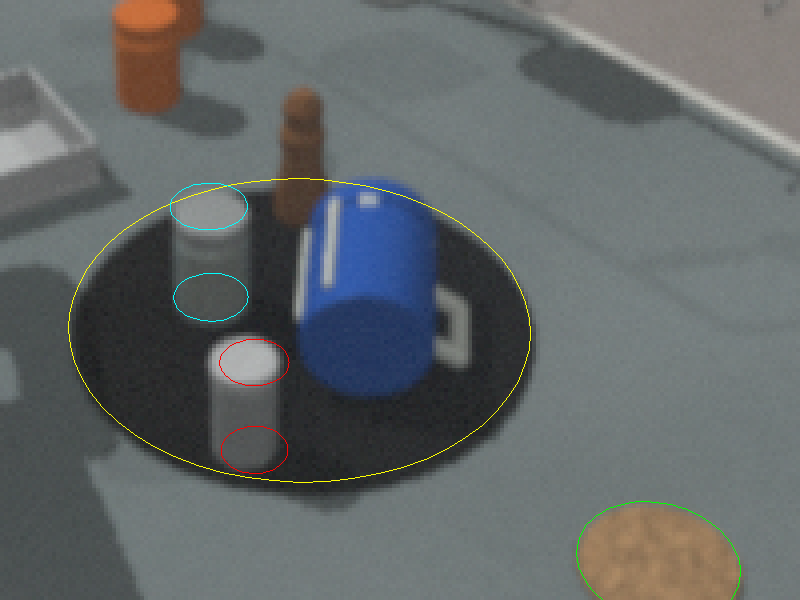

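```bash
cat >> h.py <<'E'
import pickle
from scipy.optimize import minimize, least_squares
def cyl(x,y,z,yaw,L=.13,r=.046):
    a=np.array([np.cos(yaw),np.sin(yaw),0]);b=np.array([-a[1],a[0],0]);t=np.linspace(0,2*np.pi,48)
    o=[]
    for e in(-L/2,L/2): o+= [np.array([x,y,z])+a*e+r*(b*np.cos(q)+np.array([0,0,1])*np.sin(q)) for q in t]
    return o
def fitcyl(views,x0,z=.049):
    """views: list of (cam, mask)"""
    def cost(p):
        s=0
        for c,m in views:
            pts=np.array([proj(c,q) for q in cyl(p[0],p[1],z,p[2])],np.float32); h=cv2.convexHull(pts)[:,0]
            S=4; mm=np.zeros((m.shape[0]*S,m.shape[1]*S),np.uint8); cv2.fillPoly(mm,[np.round((h*S+S/2-.5)*16).astype(np.int32)],255,shift=4)
            mm=cv2.resize(mm,(m.shape[1],m.shape[0]),interpolation=cv2.INTER_AREA)/255.
            s+=np.abs(mm-m).sum()
        return s
    r=minimize(cost,x0,method='Nelder-Mead',options=dict(initial_simplex=[x0]+[np.array(x0)+d for d in np.diag([.008,.008,.1])],xatol=1e-4,fatol=.05))
    return r.x,r.fun
def bluemask(bgr):
    hsv=cv2.cvtColor(bgr,cv2.COLOR_BGR2HSV); m=cv2.inRange(hsv,(100,90,40),(135,255,255)); k,l,s,ce=cv2.connectedComponentsWithStats(m)
    i=1+np.argmax(s[1:,4]); m=(l==i).astype(np.uint8); return m
E
cat > ov.py <<'E'
from h import *
C=pickle.load(open('cams.pkl','rb'))
def overlay(items,cyls,tag,src):
    for n,c in C.items():
        im=cv2.resize(cv2.imread(f'pics/{n}{src}.png'),None,fx=4,fy=4,interpolation=3)
        P=lambda a:np.round(np.asarray(a)*4+1.5).astype(np.int32)
        for p,r,z,col in items: cv2.polylines(im,[P(circ(c,[*p,z],r))],True,col,1)
        for y in cyls:
            h=cv2.convexHull(np.array([proj(c,q) for q in cyl(*y)],np.float32))[:,0]; cv2.polylines(im,[P(h)],True,(0,255,255),1)
        q={'top':(200,130,420,290),'side':(220,140,420,300)}[n]
        cv2.imwrite(f'pics/{tag}_{n}.png',im[q[1]*4:q[3]*4,q[0]*4:q[2]*4][:600,:800])
E
python3 - <<'E'
from ov import *
np.set_printoptions(precision=4,suppress=True)
V=[]
for n in C:
    m=bluemask(cv2.imread(f'pics/{n}0.png')); m=cv2.morphologyEx(m,cv2.MORPH_CLOSE,np.ones((5,5))); V.append((C[n],m))
for v in (V,V[:1],V[1:]): print(fitcyl(v,[.58,-.043,.75]))
p,_=fitcyl(V,[.58,-.043,.75])
# bin corner estimate
hsv=None
overlay([((.553,.003),.165,.003,(0,255,0)),((.521,.063),.027,.003,(255,255,0)),((.521,.063),.027,.086,(255,255,0)),((.442,-.062),.022,.081,(0,0,255)),((.442,-.062),.022,.003,(0,0,255)),((.643,.092),.021,.003,(255,0,255))],[(p[0],p[1],.049,p[2])],'ov2','0')
E
```

```text
(array([ 0.5795, -0.0385,  0.7556]), np.float64(250.10588235294117))
(array([ 0.5775, -0.0388,  0.7641]), np.float64(72.45098039215686))
(array([ 0.5814, -0.0392,  0.7646]), np.float64(157.27843137254902))
```

View pics/ov2_top.png

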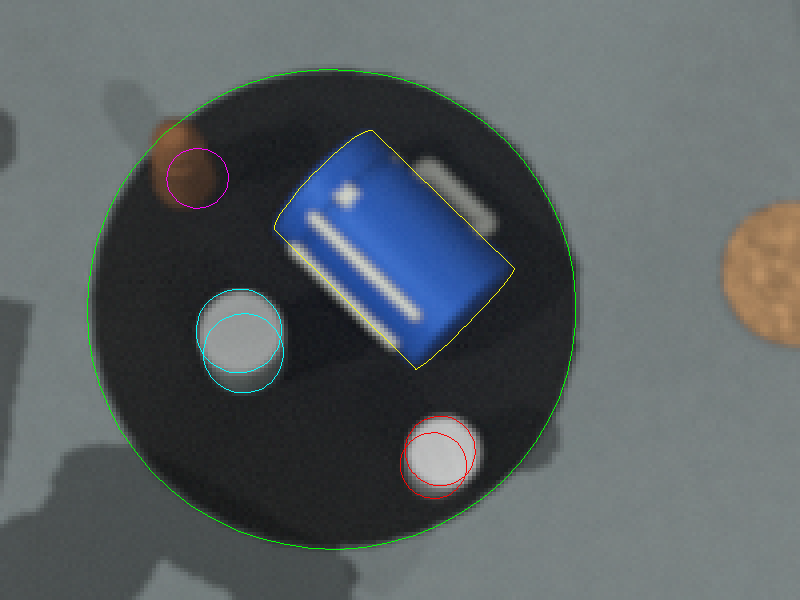

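View pics/ov2_side.png

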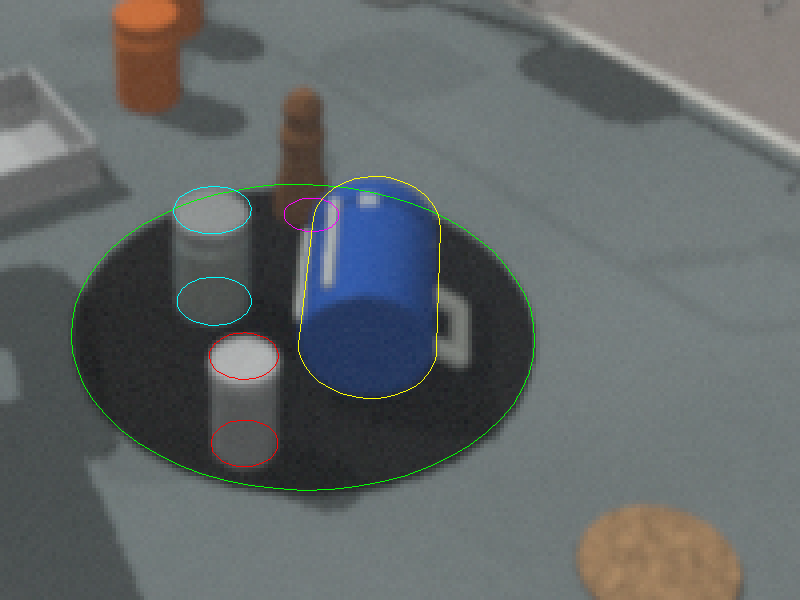

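Request:
step_arm(motion=[[0.498, -1.0, -0.04, 0, 0, -0.24, 0], [0.498, -1.0, -0.04, 0, 0, -0.24, 0], [0.498, -1.0, -0.04, 0, 0, -0.24, 0], [0.498, -1.0, -0.04, 0, 0, -0.24, 0], [0.498, -1.0, -0.04, 0, 0, -0.24, 0], [0.498, -1.0, -0.04, 0, 0, -0.24, 0], [0.498, -1.0, -0.04, 0, 0, -0.24, 0], [0.498, -1.0, -0.04, 0, 0, -0.24, 0], [0.498, -1.0, -0.04, 0, 0, -0.24, 0], [0.498, -1.0, -0.04, 0, 0, -0.24, 0]])

```text
time: 3.0
tool_pos: [0.494, 0.1141, 0.2138]
tool_rot: [0.0, 0.393, 0.92, 0.0]
contact_force: [0.2, -0.5, -0.2]
gripper_width: 1.001
```

Run:
```python
from h import *
np.set_printoptions(precision=4,suppress=True)
show()
im,c=grab("wrist","w1.png"); print(c[2]); show()
print(proj(c,[.520,.061,.086]),proj(c,[.580,-.039,.095]))
```

```text
{'time': 3.0, 'joint_pos': [0.0801, -0.2246, 1.9026, 0.0001, 1.4624, -0.6828], 'tool_pos': [0.494, 0.1141, 0.2138], 'tool_rot': [0.0005, 0.3931, 0.9195, 0.0003], 'contact_force': [0.2075, -0.4735, -0.2394], 'gripper_width': 1.0009}
[0.4475 0.1612 0.356 ]
{'time': 3.05, 'joint_pos': [0.0706, -0.2214, 1.9005, -0.0055, 1.4603, -0.6855], 'tool_pos': [0.4966, 0.108, 0.2134], 'tool_rot': [0.0022, 0.3959, 0.9183, -0.0019], 'contact_force': [1.5367, -4.8357, 0.2728], 'gripper_width': 1.0034}
[266.6802 260.3153] [243.3998 363.9517]
```

View pics/w1.png

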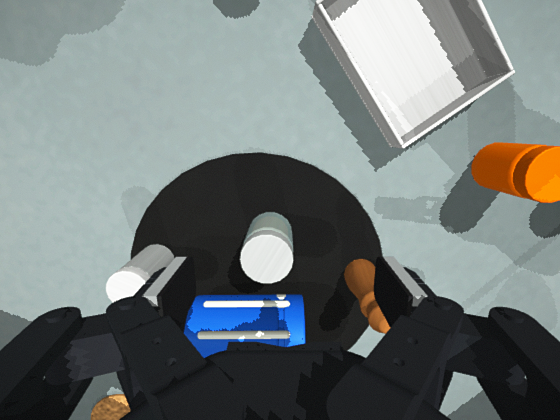

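Request:
step_arm(motion=[[0, 0, 0, 0, 0, 0, 0], [0, 0, 0, 0, 0, 0, 0]])

```text
time: 3.25
tool_pos: [0.4932, 0.1162, 0.2134]
tool_rot: [-0.0, 0.393, 0.919, 0.0]
contact_force: [-1.0, 0.6, 1.2]
gripper_width: 0.999
```

Run:
```python
from h import *
show()
```

```text
{'time': 3.25, 'joint_pos': [0.0842, -0.224, 1.9028, 0.0005, 1.4631, -0.6783], 'tool_pos': [0.4932, 0.1162, 0.2134], 'tool_rot': [-0.0003, 0.3933, 0.9194, 0.0002], 'contact_force': [-0.9861, 0.554, 1.214], 'gripper_width': 0.9992}
```

Request:
step_arm(motion=[[0.054, -0.11, -0.06, 0, 0, 0, 0], [0.054, -0.11, -0.1, 0, 0, 0, 0], [0.054, -0.11, -0.18, 0, 0, 0, 0], [0.054, -0.11, -0.26, 0, 0, 0, 0], [0.054, -0.11, -0.32, 0, 0, 0, 0], [0.054, -0.11, -0.355, 0, 0, 0, 0], [0.054, -0.11, -0.355, 0, 0, 0, 255], [0.054, -0.11, -0.355, 0, 0, 0, 255], [0.054, -0.11, -0.355, 0, 0, 0, 255], [0.054, -0.11, -0.355, 0, 0, 0, 255]])

```text
time: 4.25
tool_pos: [0.5214, 0.0615, 0.0375]
tool_rot: [0.001, 0.393, 0.92, 0.001]
contact_force: [-0.2, -0.6, -2.6]
gripper_width: 0.621
```

Run:
```python
from h import *
show()
```

```text
{'time': 4.25, 'joint_pos': [-0.0244, 0.0201, 1.9926, 0.0001, 1.1261, -0.7882], 'tool_pos': [0.5214, 0.0615, 0.0375], 'tool_rot': [0.0013, 0.3927, 0.9197, 0.0005], 'contact_force': [-0.2256, -0.6203, -2.6469], 'gripper_width': 0.6207}
```

Request:
step_arm(motion=[[0, 0, 0.1, 0, 0, 0, 255], [0, 0, 0.2, 0, 0, 0, 255], [0, 0, 0.28, 0, 0, 0, 255], [0.088, -0.746, 0.28, 0, 0, 0, 255], [0.088, -0.746, 0.28, 0, 0, 0, 255], [0.088, -0.746, 0.28, 0, 0, 0, 255], [0.088, -0.746, 0.28, 0, 0, 0, 255], [0.088, -0.746, 0.28, 0, 0, 0, 255], [0.088, -0.746, 0.28, 0, 0, 0, 255], [0.088, -0.746, 0.28, 0, 0, 0, 255]])

```text
time: 5.25
tool_pos: [0.5614, -0.2886, 0.1766]
tool_rot: [0.001, 0.393, 0.919, 0.0]
contact_force: [0.3, 0.3, -1.8]
gripper_width: 0.618
```

Request:
step_arm(motion=[[0, 0, 0, 0, 0, 0, 255], [0, 0, 0, 0, 0, 0, 255]])

```text
time: 5.45
tool_pos: [0.5611, -0.2874, 0.1761]
tool_rot: [-0.0, 0.394, 0.919, 0.0]
contact_force: [-0.1, 0.3, -2.8]
gripper_width: 0.625
```

Run:
```python
from h import *
show()
im,c=grab("side","side1.png")
im,c=grab("wrist","w2.png"); print(proj(c,[.564,-.312,.005]))
show()
```

```text
{'time': 5.45, 'joint_pos': [-0.5916, 0.1041, 1.6521, 0.0005, 1.3855, -1.3525], 'tool_pos': [0.5611, -0.2874, 0.1761], 'tool_rot': [-0.0001, 0.394, 0.9191, 0.0003], 'contact_force': [-0.0691, 0.316, -2.8474], 'gripper_width': 0.6247}
[270.40733751 213.50386285]
{'time': 5.55, 'joint_pos': [-0.5889, 0.1026, 1.6539, 0.0004, 1.3854, -1.3526], 'tool_pos': [0.5612, -0.2855, 0.1759], 'tool_rot': [-0.0002, 0.3927, 0.9197, 0.0002], 'contact_force': [-0.2579, -0.2288, -1.8802], 'gripper_width': 0.6156}
```

View pics/side1.png

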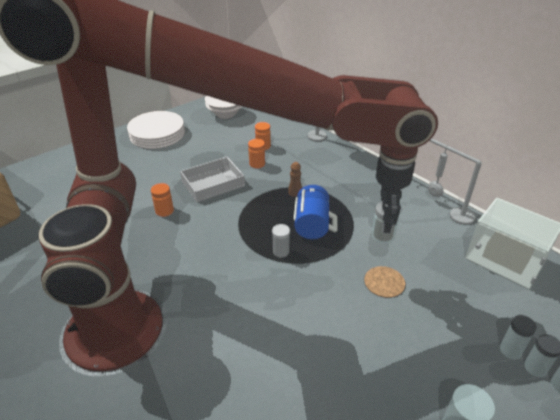

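View pics/w2.png

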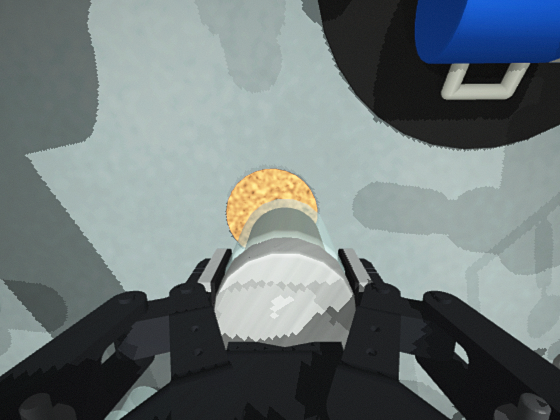

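Request:
step_arm(motion=[[0.006, -0.051, -0.05, 0, 0, 0, 255], [0.006, -0.051, -0.14, 0, 0, 0, 255], [0.006, -0.051, -0.22, 0, 0, 0, 255], [0.006, -0.051, -0.26, 0, 0, 0, 255], [0.006, -0.051, -0.274, 0, 0, 0, 255], [0.006, -0.051, -0.274, 0, 0, 0, 255]])

```text
time: 6.15
tool_pos: [0.5645, -0.31, 0.0394]
tool_rot: [-0.001, 0.392, 0.92, 0.0]
contact_force: [0.3, 0.0, -1.5]
gripper_width: 0.621
```

Run:
```python
from h import *
show()
```

```text
{'time': 6.15, 'joint_pos': [-0.6178, 0.2794, 1.6977, 0.0002, 1.1655, -1.3831], 'tool_pos': [0.5645, -0.31, 0.0394], 'tool_rot': [-0.0005, 0.392, 0.92, 0.0002], 'contact_force': [0.3041, 0.0116, -1.4689], 'gripper_width': 0.6211}
```

Request:
step_arm(motion=[[0, 0, -0.003, 0, 0, 0, 255], [0, 0, -0.003, 0, 0, 0, 0], [0, 0, -0.003, 0, 0, 0, 0], [0, 0, -0.003, 0, 0, 0, 0], [0, 0, 0.05, 0, 0, 0, 0], [0, 0, 0.15, 0, 0, 0, 0], [0, 0, 0.25, 0, 0, 0, 0], [0, 0, 0.3, 0, 0, 0, 0]])

```text
time: 6.95
tool_pos: [0.5662, -0.3133, 0.195]
tool_rot: [0.004, 0.393, 0.92, -0.001]
contact_force: [1.4, 0.2, 1.5]
gripper_width: 1.004
```

Run:
```python
from h import *
show()
grab("side","side2.png"); grab("top","top2.png"); im,c=grab("wrist","w3.png")
print(proj(c,[.564,-.312,.088]),proj(c,[.564,-.312,.005]))
a=cv2.imread('pics/top2.png')[130:290,200:440];b=cv2.imread('pics/side2.png')[140:320,220:440]
cv2.imwrite('pics/t2c.png',cv2.resize(a,None,fx=3,fy=3));cv2.imwrite('pics/s2c.png',cv2.resize(b,None,fx=3,fy=3))
```

```text
{'time': 6.95, 'joint_pos': [-0.6204, 0.1226, 1.5998, -0.0, 1.4111, -1.3833], 'tool_pos': [0.5662, -0.3133, 0.195], 'tool_rot': [0.0039, 0.393, 0.9195, -0.0009], 'contact_force': [1.4077, 0.2225, 1.4814], 'gripper_width': 1.0036}
[283.9099173  204.56744727] [283.7873153  186.25749136]
```

View pics/s2c.png

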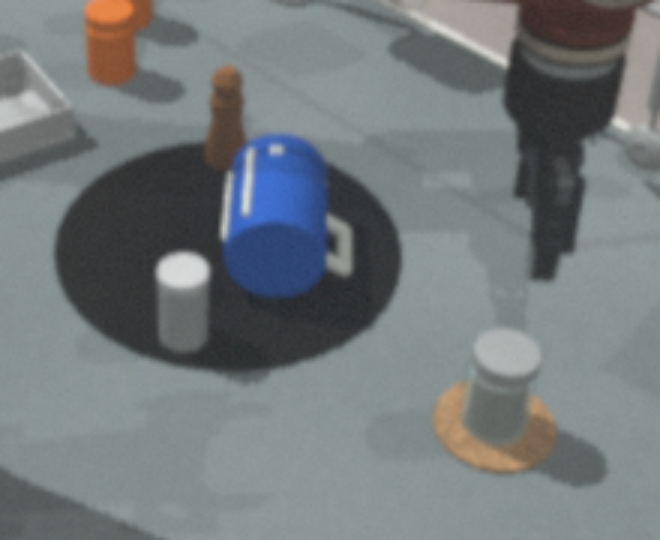

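View pics/w3.png

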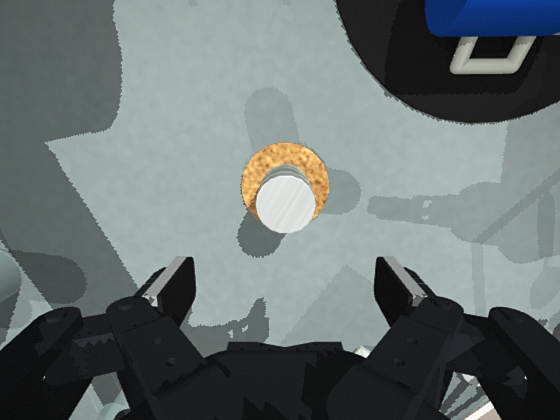

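The jar stands upright on the coaster, and the side crop shows it centred. Next I'll straddle the handle with the open gripper, tool tilted 40° in the rolling direction, and push the barrel from behind.

Request:
step_arm(motion=[[0.02, 0.09, 0.0, 0.05, 0.045, 0, 0], [0.141, 0.43, -0.04, 0.336, 0.321, 0, 0], [0.141, 0.43, -0.04, 0.336, 0.321, 0, 0], [0.141, 0.43, -0.06, 0.336, 0.321, 0, 0], [0.141, 0.43, -0.08, 0.336, 0.321, 0, 0], [0.141, 0.43, -0.08, 0.336, 0.321, 0, 0], [0.141, 0.43, -0.08, 0.336, 0.321, 0, 0], [0.141, 0.43, -0.08, 0.336, 0.321, 0, 0]])

```text
time: 7.9
tool_pos: [0.6347, -0.0979, 0.1502]
tool_rot: [-0.313, 0.37, 0.865, 0.134]
contact_force: [-0.0, -0.4, 1.7]
gripper_width: 1.002
```

```bash
cat > look.py <<'E'
from ov import *
import sys
np.set_printoptions(precision=4,suppress=True)
tag=sys.argv[1]
show()
st=monitor.state(); Rt=q2R(st['tool_rot']); print('z_tool',Rt[:,2],'y az',np.degrees(np.arctan2(Rt[1,1],Rt[0,1])),'y_z',Rt[2,1])
tp=np.array(st['tool_pos']); c0=np.array([.580,-.039]); yw=.761; a=np.array([np.cos(yw),np.sin(yw)]);u=np.array([-a[1],a[0]])
print('tcp along u,a rel c0',(tp[:2]-c0)@u,(tp[:2]-c0)@a)
for n in sys.argv[2:]: grab(n,n+tag+'.png')
E
python3 look.py 3 wrist side
```

```text
{'time': 7.9, 'joint_pos': [-0.3853, 0.5389, 1.2739, 0.2891, 1.963, -1.1247], 'tool_pos': [0.6347, -0.0979, 0.1502], 'tool_rot': [-0.3128, 0.3698, 0.8645, 0.1342], 'contact_force': [-0.0327, -0.36, 1.668], 'gripper_width': 1.0017}
z_tool [-0.4415  0.4634 -0.7683] y az 43.66675885189116 y_z 0.0007348162285892024
tcp along u,a rel c0 -0.08039276365394697 -0.0009834602696608262
```

View pics/wrist3.png

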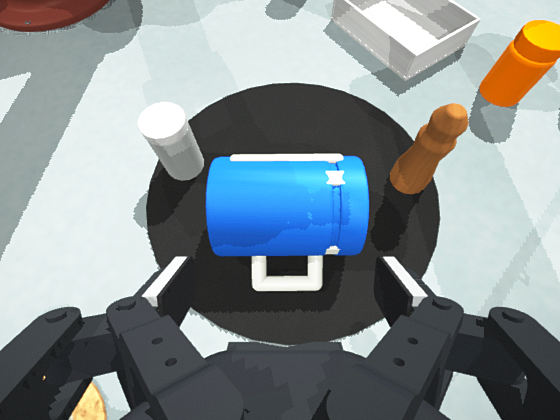

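View pics/side3.png

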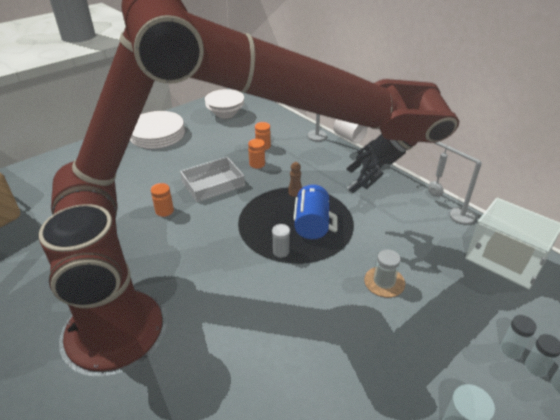

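Run:
```python
from h import *
np.set_printoptions(precision=4,suppress=True)
st=monitor.state(); f=eyes.grab_frame("wrist"); c=cam(f,st); im=cv2.cvtColor(f["pixels"],cv2.COLOR_RGB2BGR)
m=cv2.morphologyEx(bluemask(im),cv2.MORPH_CLOSE,np.ones((9,9)))
p,e=fitcyl([(c,m)],[.58,-.039,.761]); print(p,e,m.sum())
for b in (0,.8):
  h=cv2.convexHull(np.array([proj(c,q) for q in cyl(p[0],p[1],.049,p[2])],np.float32))[:,0]
cv2.polylines(im,[np.round(h).astype(int)],True,(0,255,255),1)
a=p[2];u=np.array([-np.sin(a),np.cos(a),0]);H=np.array([p[0],p[1],.049])-u*.0643+[0,0,-.0386];cv2.circle(im,tuple(int(v) for v in proj(c,H)),3,(0,0,255),-1)
cv2.imwrite('pics/w4o.png',im)
```

```text
[ 0.5796 -0.0383  0.7653] 2410.6901960784317 13427
```

View pics/w4o.png

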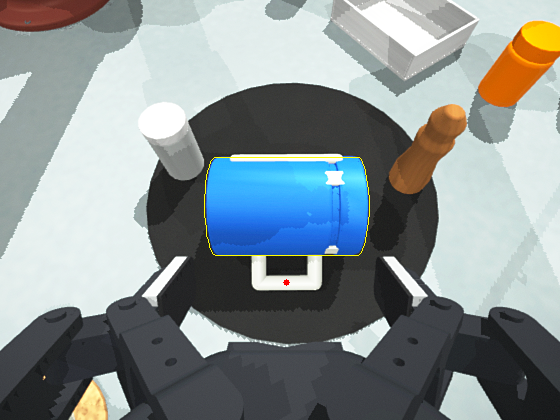

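Request:
step_arm(motion=[[-0.01, 0.01, -0.09, 0, 0, 0, 0], [-0.025, 0.026, -0.17, 0, 0, 0, 0], [-0.025, 0.026, -0.22, 0, 0, 0, 0], [-0.025, 0.026, -0.224, 0, 0, 0, 0], [-0.036, 0.037, -0.224, 0, 0, 0, 0], [-0.044, 0.046, -0.224, 0, 0, 0, 0], [-0.052, 0.055, -0.224, 0, 0, 0, 0], [-0.06, 0.063, -0.224, 0, 0, 0, 0], [-0.068, 0.072, -0.224, 0, 0, 0, 0], [-0.076, 0.08, -0.224, 0, 0, 0, 0]])

```text
time: 9.05
tool_pos: [0.5966, -0.0565, 0.0372]
tool_rot: [-0.314, 0.369, 0.864, 0.134]
contact_force: [0.4, -0.3, -0.4]
gripper_width: 1.001
```

```bash
python3 look.py 5 wrist side
python3 - <<'E'
import cv2
b=cv2.imread('pics/side5.png')[140:300,220:440]
cv2.imwrite('pics/s5c.png',cv2.resize(b,None,fx=3.5,fy=3.5))
E
```

```text
{'time': 9.05, 'joint_pos': [-0.3528, 0.5674, 1.4428, 0.2921, 1.7674, -1.1535], 'tool_pos': [0.5966, -0.0565, 0.0372], 'tool_rot': [-0.3138, 0.3693, 0.8643, 0.1344], 'contact_force': [0.4004, -0.2584, -0.4125], 'gripper_width': 1.0009}
z_tool [-0.4432  0.4641 -0.7669] y az 43.71823647102805 y_z 0.0005690602833143266
tcp along u,a rel c0 -0.024081352665942485 -5.719408444649318e-05
```

View pics/wrist5.png

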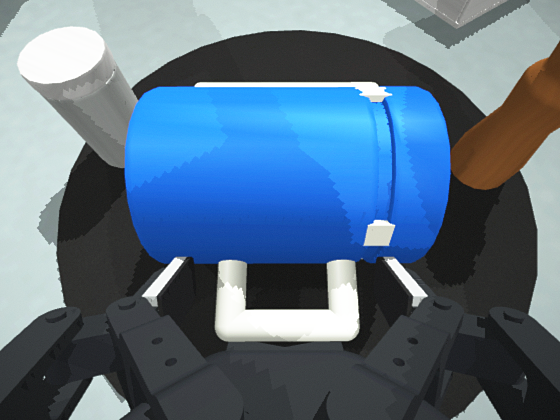

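View pics/s5c.png

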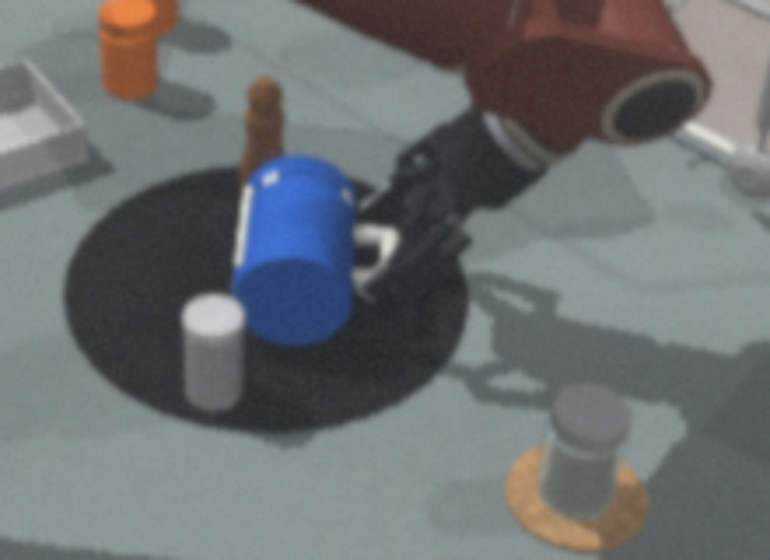

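Request:
step_arm(motion=[[-0.007, 0.007, 0, 0, 0, 0, 0], [-0.014, 0.014, 0, 0, 0, 0, 0], [-0.021, 0.022, 0, 0, 0, 0, 0], [-0.028, 0.029, 0, 0, 0, 0, 0], [-0.035, 0.036, 0, 0, 0, 0, 0], [-0.041, 0.043, 0, 0, 0, 0, 0], [-0.048, 0.05, 0, 0, 0, 0, 0], [-0.055, 0.058, 0, 0, 0, 0, 0]])

```text
time: 9.95
tool_pos: [0.5691, -0.0277, 0.0369]
tool_rot: [-0.314, 0.369, 0.864, 0.134]
contact_force: [0.6, 0.5, 0.3]
gripper_width: 1.001
```

```bash
python3 look.py 6 wrist side
python3 - <<'E'
import cv2
b=cv2.imread('pics/side6.png')[140:300,220:440]
cv2.imwrite('pics/s6c.png',cv2.resize(b,None,fx=3.5,fy=3.5))
E
```

```text
{'time': 9.95, 'joint_pos': [-0.328, 0.5029, 1.5355, 0.3053, 1.734, -1.1401], 'tool_pos': [0.5691, -0.0277, 0.0369], 'tool_rot': [-0.3139, 0.3694, 0.8643, 0.1344], 'contact_force': [0.6005, 0.5342, 0.269], 'gripper_width': 1.0008}
z_tool [-0.4434  0.4642 -0.7668] y az 43.70924443894034 y_z 0.00029168763984679935
tcp along u,a rel c0 0.015682200516650865 -0.00012754317995368846
```

View pics/wrist6.png

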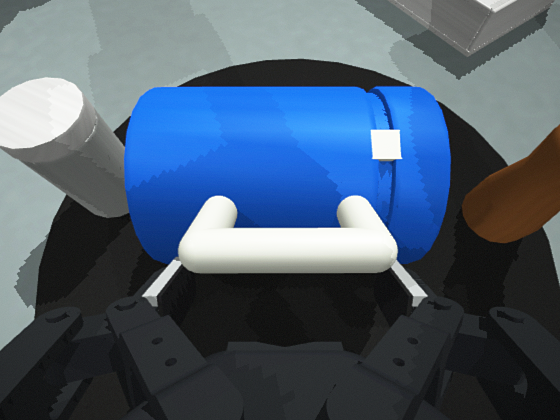

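View pics/s6c.png

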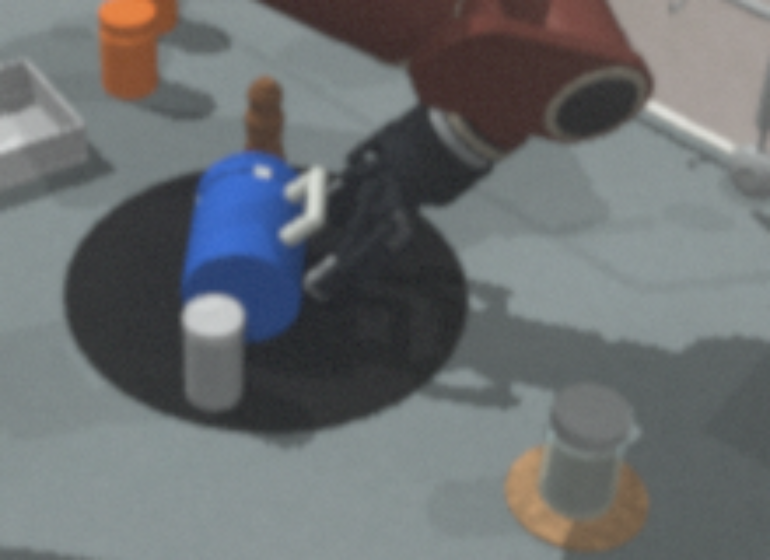

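Request:
step_arm(motion=[[-0.006, 0.006, 0, 0, 0, 0, 0], [-0.011, 0.012, 0, 0, 0, 0, 0], [-0.017, 0.017, 0, 0, 0, 0, 0], [-0.022, 0.023, 0, 0, 0, 0, 0], [-0.028, 0.029, 0, 0, 0, 0, 0], [-0.032, 0.033, 0, 0, 0, 0, 0], [-0.036, 0.038, 0, 0, 0, 0, 0]])

```text
time: 10.75
tool_pos: [0.5515, -0.0091, 0.0371]
tool_rot: [-0.314, 0.369, 0.864, 0.134]
contact_force: [2.8, -4.2, 2.8]
gripper_width: 1.002
```

```bash
python3 look.py 7 wrist side
python3 - <<'E'
import cv2
b=cv2.imread('pics/side7.png')[140:300,220:440]
cv2.imwrite('pics/s7c.png',cv2.resize(b,None,fx=3.5,fy=3.5))
E
```

```text
{'time': 10.75, 'joint_pos': [-0.3105, 0.4614, 1.5929, 0.3147, 1.7135, -1.13], 'tool_pos': [0.5515, -0.0091, 0.0371], 'tool_rot': [-0.3136, 0.3694, 0.8644, 0.1343], 'contact_force': [2.8005, -4.2137, 2.8295], 'gripper_width': 1.0018}
z_tool [-0.4428  0.4639 -0.7673] y az 43.704173699108935 y_z 0.0005177032005545534
tcp along u,a rel c0 0.041341776263358665 -2.1157096299983698e-05
```

View pics/wrist7.png

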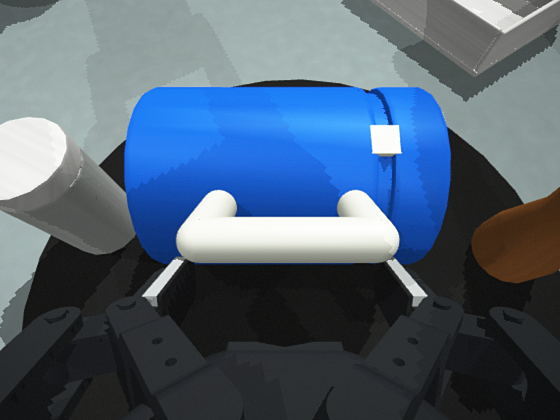

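View pics/s7c.png

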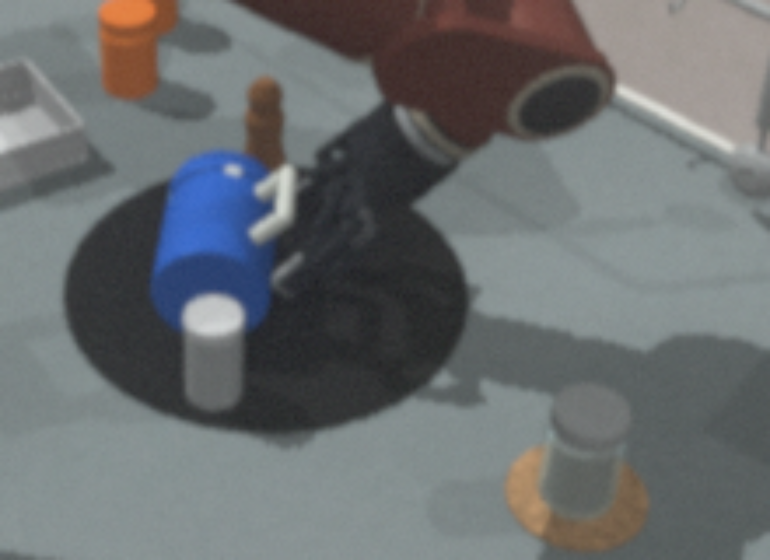

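The rolling was clean at first. Over the last 25 mm or so the canister slid on its first foot instead of rolling over it: the handle stays at about 45°. I'll measure it and push the bar itself, for more leverage.

Run:
```python
from h import *
np.set_printoptions(precision=4,suppress=True)
C=pickle.load(open('cams.pkl','rb'))
st=monitor.state(); f=eyes.grab_frame("wrist"); c=cam(f,st); im=cv2.cvtColor(f["pixels"],cv2.COLOR_RGB2BGR)
a=.763;A=np.array([np.cos(a),np.sin(a)]);u=np.array([-A[1],A[0],0]);zz=np.array([0,0,1.])
m=cv2.morphologyEx(bluemask(im),cv2.MORPH_CLOSE,np.ones((61,61)))
for z in(.049,.0505):
  p,e=fitcyl([(c,m)],[.52,.025,.763],z); print(z,p,e,'u',(p[:2]-[.5796,-.0383])@u[:2],'a',(p[:2]-[.5796,-.0383])@A)
  for uv in([288,240],[288,232],[288,245]):
    best=min(np.arange(-20,130,.5),key=lambda t:np.hypot(*(proj(c,np.array([p[0],p[1],z])-u*.075*np.sin(np.radians(t))+zz*.075*np.cos(np.radians(t)))-uv)*[0,1]))
    print(uv,'theta',best)
```

```text
0.049 [0.5198 0.0246 0.7439] 11177.611764705882 u 0.08679974900974077 a 0.00022832820663229157
[288, 240] theta 47.5
[288, 232] theta 45.5
[288, 245] theta 49.0
0.0505 [0.5194 0.0251 0.7595] 12384.607843137255 u 0.08746171194028042 a 0.0002860835158604942
[288, 240] theta 48.5
[288, 232] theta 46.5
[288, 245] theta 50.0
```

Request:
step_arm(motion=[[0.03, -0.032, 0.005, 0, 0, 0, 0], [0.084, -0.088, 0.03, 0, 0, 0, 0], [0.084, -0.088, 0.06, 0, 0, 0, 255], [0.084, -0.088, 0.071, 0, 0, 0, 255], [0.084, -0.088, 0.071, 0, 0, 0, 255], [0.084, -0.088, 0.071, 0, 0, 0, 255], [0.084, -0.088, 0.071, 0, 0, 0, 255], [0.06, -0.062, 0.071, 0, 0, 0, 255], [0.036, -0.038, 0.071, 0, 0, 0, 255]])

```text
time: 11.8
tool_pos: [0.5685, -0.0274, 0.0717]
tool_rot: [-0.314, 0.369, 0.864, 0.134]
contact_force: [0.7, -0.3, -1.3]
gripper_width: -0.004
```

```bash
python3 look.py 8 wrist side
python3 - <<'E'
import cv2
b=cv2.imread('pics/side8.png')[140:300,220:440]
cv2.imwrite('pics/s8c.png',cv2.resize(b,None,fx=3.5,fy=3.5))
E
```

```text
{'time': 11.8, 'joint_pos': [-0.3278, 0.456, 1.5326, 0.3083, 1.7825, -1.1242], 'tool_pos': [0.5685, -0.0274, 0.0717], 'tool_rot': [-0.3145, 0.3694, 0.8641, 0.1343], 'contact_force': [0.6891, -0.2809, -1.3395], 'gripper_width': -0.0036}
z_tool [-0.4442  0.4645 -0.7661] y az 43.70669979943779 y_z -0.00022041463225588864
tcp along u,a rel c0 0.016348835591483278 -0.0003119431919705771
```

View pics/wrist8.png

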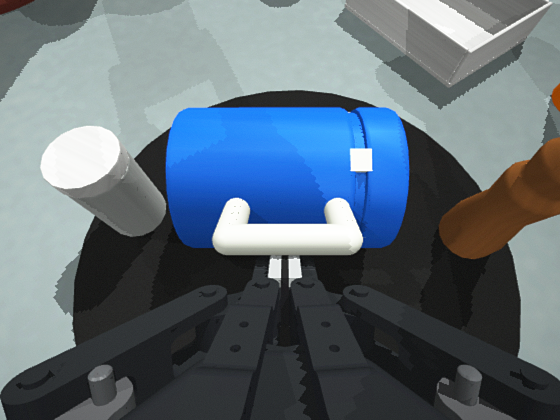

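View pics/s8c.png

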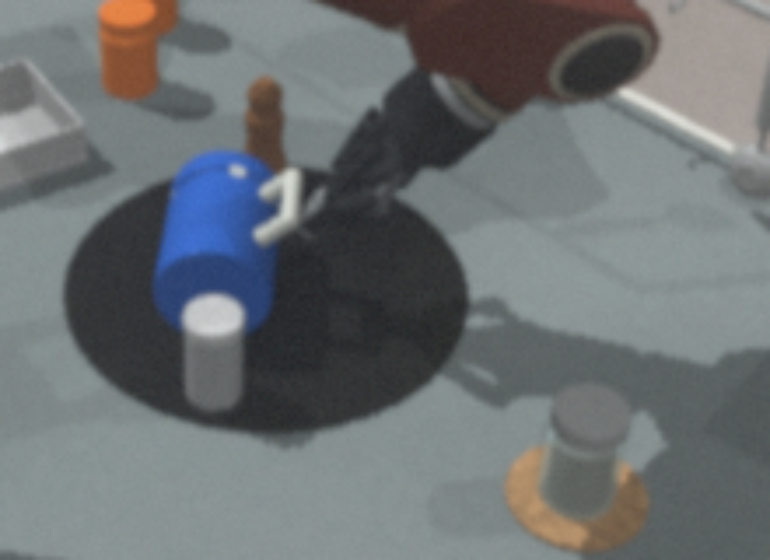

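Request:
step_arm(motion=[[-0.007, 0.007, 0.008, 0, 0, 0, 255], [-0.012, 0.013, 0.014, 0, 0, 0, 255], [-0.019, 0.02, 0.02, 0, 0, 0, 255], [-0.026, 0.027, 0.026, 0, 0, 0, 255], [-0.033, 0.035, 0.032, 0, 0, 0, 255], [-0.041, 0.043, 0.038, 0, 0, 0, 255], [-0.048, 0.05, 0.043, 0, 0, 0, 255]])

```text
time: 12.6
tool_pos: [0.545, -0.0026, 0.0942]
tool_rot: [-0.314, 0.369, 0.864, 0.134]
contact_force: [0.4, -0.4, 0.1]
gripper_width: 0.0
```

```bash
python3 look.py 9 wrist side
python3 - <<'E'
import cv2
b=cv2.imread('pics/side9.png')[140:300,220:440]
cv2.imwrite('pics/s9c.png',cv2.resize(b,None,fx=3.5,fy=3.5))
E
```

```text
{'time': 12.6, 'joint_pos': [-0.3044, 0.3701, 1.6033, 0.3231, 1.7894, -1.099], 'tool_pos': [0.545, -0.0026, 0.0942], 'tool_rot': [-0.3139, 0.3693, 0.8643, 0.1344], 'contact_force': [0.4421, -0.3585, 0.1286], 'gripper_width': 0.0}
z_tool [-0.4434  0.4642 -0.7668] y az 43.71705519139673 y_z 0.0004214504561382282
tcp along u,a rel c0 0.05045729264427102 -0.00023537751344562965
```

View pics/wrist9.png

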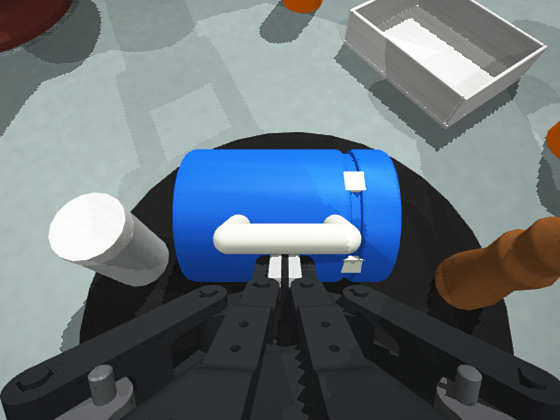

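View pics/s9c.png

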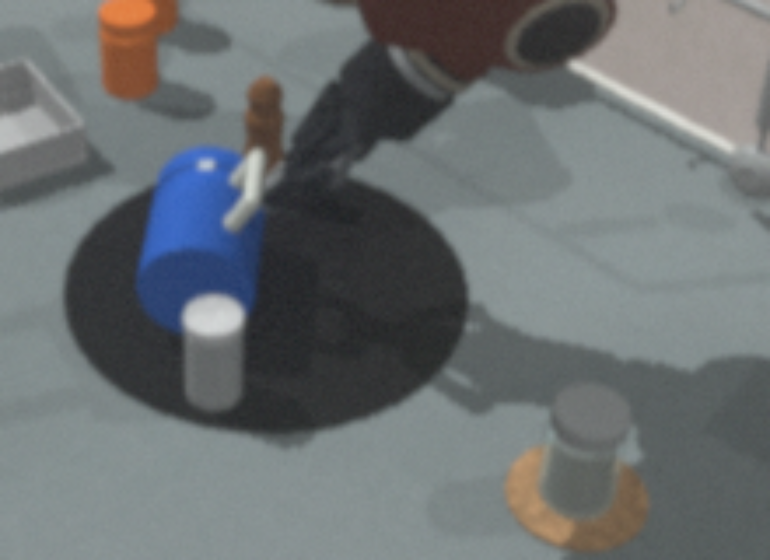

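Request:
step_arm(motion=[[-0.006, 0.006, 0.004, 0, 0, 0, 255], [-0.011, 0.012, 0.008, 0, 0, 0, 255], [-0.017, 0.017, 0.011, 0, 0, 0, 255], [-0.022, 0.023, 0.013, 0, 0, 0, 255], [-0.028, 0.029, 0.015, 0, 0, 0, 255], [-0.033, 0.035, 0.016, 0, 0, 0, 255], [-0.039, 0.04, 0.017, 0, 0, 0, 255]])

```text
time: 13.4
tool_pos: [0.5256, 0.0173, 0.1025]
tool_rot: [-0.314, 0.369, 0.864, 0.134]
contact_force: [-0.5, 0.2, 0.3]
gripper_width: 0.0
```

```bash
python3 look.py 10 wrist side
python3 - <<'E'
import cv2
b=cv2.imread('pics/side10.png')[140:300,220:440]
cv2.imwrite('pics/s10c.png',cv2.resize(b,None,fx=3.5,fy=3.5))
E
```

```text
{'time': 13.4, 'joint_pos': [-0.2842, 0.3131, 1.6601, 0.3348, 1.7836, -1.0809], 'tool_pos': [0.5256, 0.0173, 0.1025], 'tool_rot': [-0.314, 0.3693, 0.8643, 0.1343], 'contact_force': [-0.5272, 0.2001, 0.3348], 'gripper_width': 0.0003}
z_tool [-0.4436  0.4641 -0.7667] y az 43.72059624595323 y_z 0.0002633907782871314
tcp along u,a rel c0 0.07829280530465206 -0.0005842717803970424
```

View pics/wrist10.png

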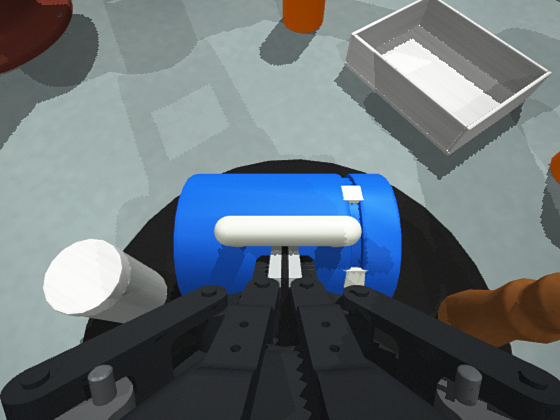

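View pics/s10c.png

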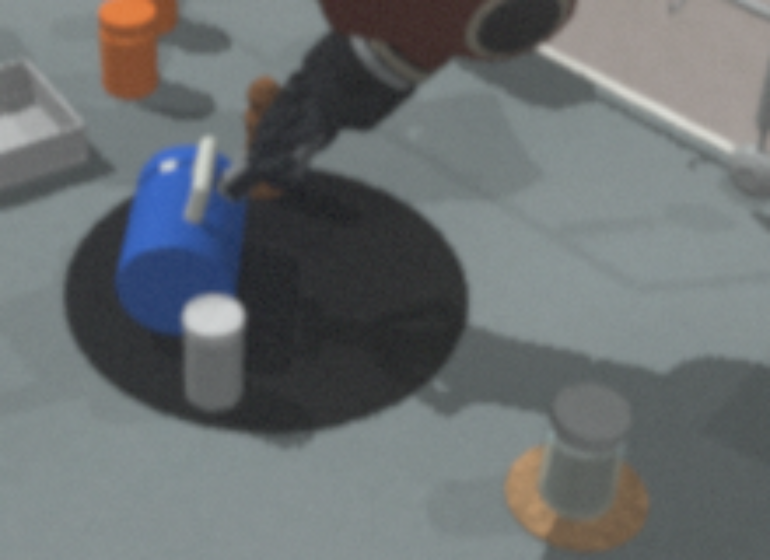

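Request:
step_arm(motion=[[0.041, -0.043, 0.02, 0, 0, 0, 255], [0.041, -0.043, 0.1, -0.05, -0.048, 0, 255], [0.041, -0.043, 0.2, -0.15, -0.143, 0, 0], [0.0, 0.0, 0.28, -0.24, -0.23, 0, 0], [-0.057, 0.061, 0.3, -0.336, -0.321, 0, 0], [-0.057, 0.061, 0.3, -0.336, -0.321, 0, 0], [-0.057, 0.061, 0.3, -0.336, -0.321, 0, 0], [-0.057, 0.061, 0.3, -0.336, -0.321, 0, 0]])

```text
time: 14.3
tool_pos: [0.497, 0.0479, 0.2525]
tool_rot: [-0.001, 0.393, 0.92, 0.0]
contact_force: [0.5, 0.3, -0.2]
gripper_width: 0.992
```

```bash
python3 look.py 11 wrist side top
python3 - <<'E'
import cv2
b=cv2.imread('pics/side11.png')[140:300,180:400]
cv2.imwrite('pics/s11c.png',cv2.resize(b,None,fx=3.5,fy=3.5))
E
```

```text
{'time': 14.3, 'joint_pos': [-0.0537, -0.2662, 1.8727, 0.001, 1.536, -0.8177], 'tool_pos': [0.497, 0.0479, 0.2525], 'tool_rot': [-0.0006, 0.3925, 0.9197, 0.0003], 'contact_force': [0.4774, 0.2582, -0.2026], 'gripper_width': 0.9921}
z_tool [-0.0008  0.001  -1.    ] y az 43.77587168313238 y_z 0.00011952995248165735
tcp along u,a rel c0 0.12017065610801735 -0.0001973496720396572
```

View pics/wrist11.png

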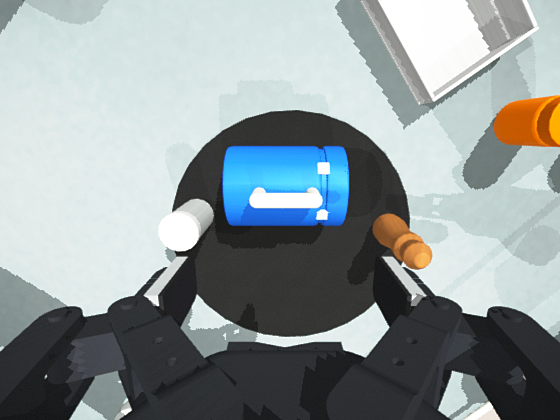

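View pics/s11c.png

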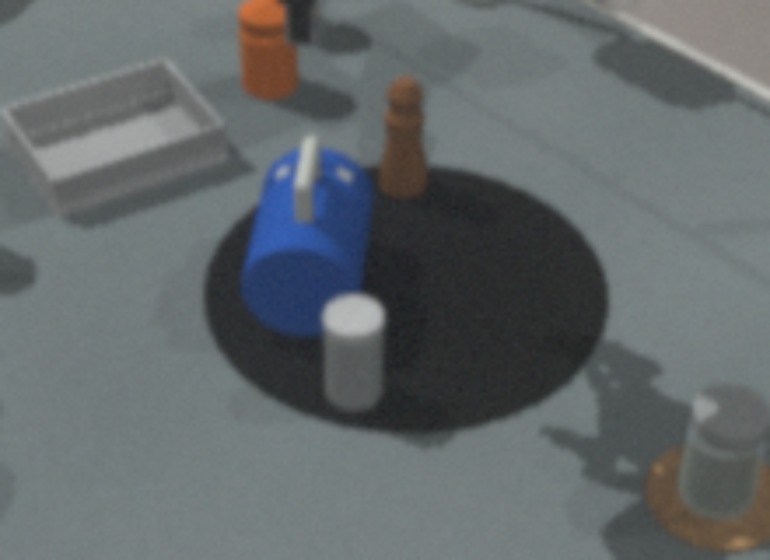

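Run:
```python
from h import *
np.set_printoptions(precision=4,suppress=True)
C=pickle.load(open('cams.pkl','rb'))
st=monitor.state(); f=eyes.grab_frame("wrist"); c=cam(f,st); im=cv2.cvtColor(f["pixels"],cv2.COLOR_RGB2BGR)
pickle.dump((c,im),open('wv11.pkl','wb'))
m=cv2.morphologyEx(bluemask(im),cv2.MORPH_CLOSE,np.ones((35,35)))
p,e=fitcyl([(c,m)],[.497,.048,.763],.050); print(p,e,m.sum(),(p[:2]-[.5796,-.0383])@[-.691,.722])
gray=im.min(axis=2); roi=np.zeros_like(gray); roi[184:212,245:326]=1
mm=((gray>150)&(roi>0)).astype(np.uint8);k,l,s,ce=cv2.connectedComponentsWithStats(mm);i=1+np.argmax(s[1:,4]);print('bar px',s[i],ce[i])
P=onz(c,ce[i],.125);print('bar at z.125',P, 'off u',(P[:2]-p[:2])@[-np.sin(p[2]),np.cos(p[2])],'off a',(P[:2]-p[:2])@[np.cos(p[2]),np.sin(p[2])])
a=cv2.imread('pics/top0.png')[185:280,120:215];cv2.imwrite('pics/bin_top.png',cv2.resize(a,None,fx=6,fy=6,interpolation=3))
a=cv2.imread('pics/side0.png')[150:215,170:255];cv2.imwrite('pics/bin_side.png',cv2.resize(a,None,fx=7,fy=7,interpolation=3))
a=cv2.imread('pics/w1.png')[0:160,300:560];cv2.imwrite('pics/bin_w1.png',cv2.resize(a,None,fx=3,fy=3,interpolation=3))
```

```text
[0.4942 0.0514 0.7715] 199.47058823529412 10190 0.12376982616656228
bar px [ 250  186   74   21 1189] [286.0648 197.9697]
bar at z.125 [0.4935 0.0519 0.125 ] off u 0.0008366189722588315 off a -9.367007900400758e-05
```

View pics/bin_top.png

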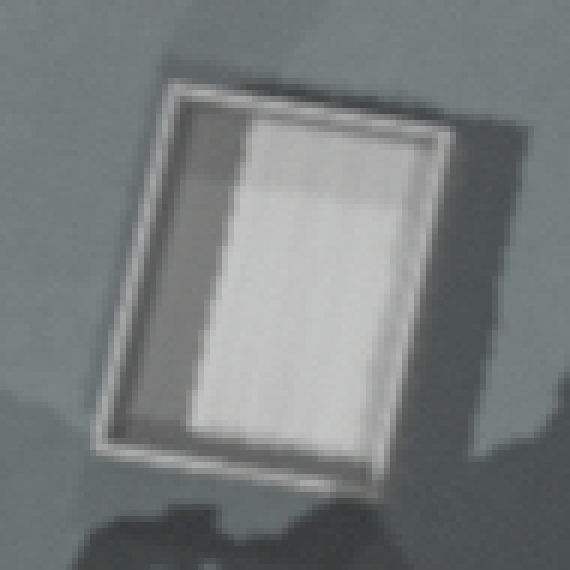

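View pics/bin_side.png

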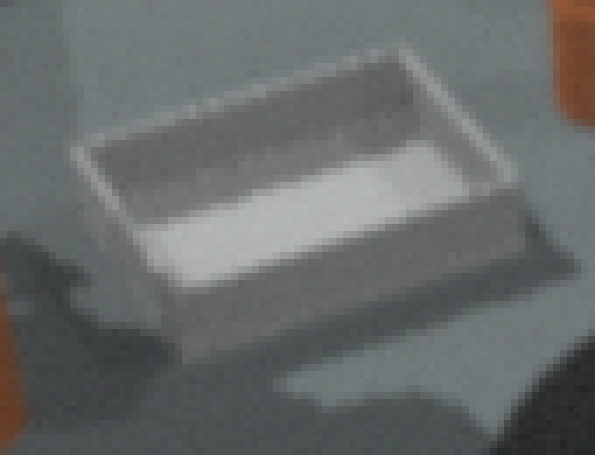

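Run:
```python
from h import *
np.set_printoptions(precision=4,suppress=True)
C=pickle.load(open('cams.pkl','rb'))
T=[(172,84),(453,128),(383,496),(93,450)]; S=[(405,45),(515,190),(180,290),(75,148)]
# order: far-left(+x,+y), far-right(+x,-y), near-right, near-left
tp=[(np.array(p)/6+[120,185]-.4) for p in T]; sp=[(np.array(p)/7+[170,150]-.4) for p in S]
L=np.array([[.082,.063],[.082,-.063],[-.082,-.063],[-.082,.063]])
def res(q,use):
    Rm=np.array([[np.cos(q[2]),-np.sin(q[2])],[np.sin(q[2]),np.cos(q[2])]]); W=L@Rm.T+q[:2]; o=[]
    for n,pp in use:
        for w,p in zip(W,pp): o.append((onz(C[n],p,.04)[:2]-w))
    return np.array(o).ravel()
for use in ([('top',tp)],[('side',sp)],[('top',tp),('side',sp)]):
    r=least_squares(res,[.48,.32,-.15],args=(use,)); print(r.x,np.degrees(r.x[2]),np.abs(r.fun).max()*1000)
```

```text
[ 0.4818  0.3099 -0.1847] -10.582815305198107 0.7210030572327719
[ 0.4785  0.3077 -0.2081] -11.925815185753976 5.302425655385523
[ 0.4802  0.3088 -0.1963] -11.248680021414193 7.904675979299114
```

Request:
step_arm(motion=[[-0.007, 0.008, 0, 0, 0, 0.1, 0], [-0.007, 0.008, 0, 0, 0, 0.2, 0], [-0.007, 0.008, 0, 0, 0, 0.3, 0], [-0.007, 0.008, -0.02, 0, 0, 0.4, 0], [-0.007, 0.008, -0.04, 0, 0, 0.5, 0], [-0.007, 0.008, -0.06, 0, 0, 0.6, 0], [-0.007, 0.008, -0.08, 0, 0, 0.7, 0], [-0.007, 0.008, -0.1, 0, 0, 0.8, 0], [-0.007, 0.008, -0.12, 0, 0, 0.9, 0], [-0.007, 0.008, -0.14, 0, 0, 0.99, 0]])

```text
time: 15.5
tool_pos: [0.4942, 0.0505, 0.181]
tool_rot: [-0.001, -0.334, 0.943, 0.001]
contact_force: [0.5, 0.0, 0.3]
gripper_width: 1.002
```

Request:
step_arm(motion=[[0, 0, 0, 0, 0, 0.063, 0], [0, 0, 0, 0, 0, 0.063, 0]])

```text
time: 15.7
tool_pos: [0.4939, 0.0506, 0.181]
tool_rot: [-0.001, -0.375, 0.927, 0.001]
contact_force: [-0.0, 0.5, -0.0]
gripper_width: 1.002
```

```bash
python3 look.py 12 wrist side
```

```text
{'time': 15.7, 'joint_pos': [-0.0481, -0.2235, 1.957, 0.0003, 1.4113, -2.3886], 'tool_pos': [0.4939, 0.0506, 0.181], 'tool_rot': [-0.0014, -0.3754, 0.9269, 0.0008], 'contact_force': [-0.0313, 0.4551, -0.0206], 'gripper_width': 1.0022}
z_tool [-0.0033  0.0005 -1.    ] y az 134.09536228815966 y_z 0.0025978512201907276
tcp along u,a rel c0 0.12423200415342195 -0.0005568569920613065
```

View pics/wrist12.png

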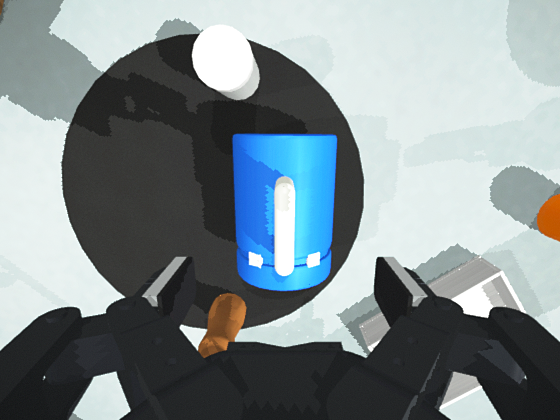

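Request:
step_arm(motion=[[0, 0.001, -0.06, 0, 0, 0, 0], [0, 0.001, -0.11, 0, 0, 0, 0], [0, 0.001, -0.14, 0, 0, 0, 0], [0, 0.001, -0.15, 0, 0, 0, 0], [0, 0.001, -0.15, 0, 0, 0, 255], [0, 0.001, -0.15, 0, 0, 0, 255], [0, 0.001, -0.15, 0, 0, 0, 255], [0, 0.001, -0.15, 0, 0, 0, 255], [0, 0.001, -0.15, 0, 0, 0, 255], [0, 0.001, -0.15, 0, 0, 0, 255]])

```text
time: 16.8
tool_pos: [0.4946, 0.0519, 0.1084]
tool_rot: [0.001, -0.376, 0.926, -0.0]
contact_force: [-0.1, 0.3, 2.1]
gripper_width: 0.137
```

```bash
python3 look.py 13 side;python3 - <<'E'
import cv2
b=cv2.imread('pics/side13.png')[140:300,180:400]
cv2.imwrite('pics/s13c.png',cv2.resize(b,None,fx=3.5,fy=3.5))
E
```

```text
{'time': 16.8, 'joint_pos': [-0.0451, -0.1486, 2.0196, -0.0002, 1.2686, -2.3875], 'tool_pos': [0.4946, 0.0519, 0.1084], 'tool_rot': [0.0008, -0.3763, 0.9265, -0.0005], 'contact_force': [-0.0571, 0.3232, 2.1433], 'gripper_width': 0.137}
z_tool [ 0.0019 -0.0003 -1.    ] y az 134.21260621983552 y_z -0.0015037522273515845
tcp along u,a rel c0 0.12473585603264219 0.0008027059490115248
```

View pics/s13c.png

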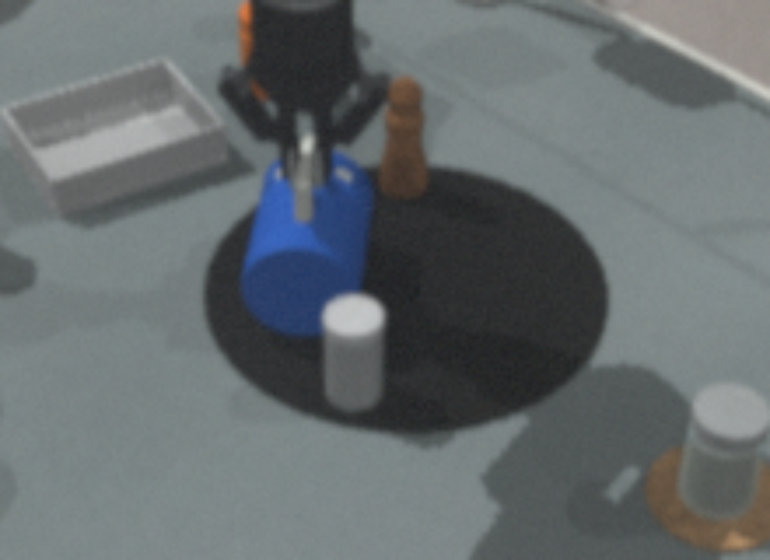

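Request:
step_arm(motion=[[0, 0, 0.04, 0, 0, 0, 255], [0, 0, 0.11, 0, 0, 0, 255], [0, 0, 0.2, 0, 0, 0, 255], [-0.005, 0.08, 0.22, 0, 0, -0.08, 255], [-0.01, 0.17, 0.22, 0, 0, -0.18, 255], [-0.015, 0.26, 0.22, 0, 0, -0.28, 255], [-0.02, 0.35, 0.22, 0, 0, -0.38, 255], [-0.025, 0.43, 0.22, 0, 0, -0.48, 255], [-0.025, 0.48, 0.22, 0, 0, -0.57, 255], [-0.025, 0.517, 0.22, 0, 0, -0.638, 255]])

```text
time: 17.85
tool_pos: [0.4797, 0.3123, 0.2152]
tool_rot: [-0.002, 0.094, 0.996, -0.001]
contact_force: [1.2, -0.5, -4.1]
gripper_width: 0.145
```

Request:
step_arm(motion=[[0, 0, 0, 0, 0, 0, 255], [0, 0, 0, 0, 0, 0, 255]])

```text
time: 18.05
tool_pos: [0.4804, 0.3102, 0.2156]
tool_rot: [-0.001, 0.091, 0.996, -0.001]
contact_force: [-0.5, -0.6, -4.3]
gripper_width: 0.137
```

```bash
python3 look.py 14 wrist side top;python3 - <<'E'
from ov import *
np.set_printoptions(precision=4,suppress=True)
b=cv2.imread('pics/side14.png')[100:260,130:350]
cv2.imwrite('pics/s14c.png',cv2.resize(b,None,fx=3.5,fy=3.5))
st=monitor.state(); f=eyes.grab_frame("wrist"); c=cam(f,st); im=cv2.cvtColor(f["pixels"],cv2.COLOR_RGB2BGR)
pickle.dump((c,im),open('wv14.pkl','wb'))
for q,col in (((.4818,.3099,-.185),(0,0,255)),((.4785,.3077,-.208),(0,200,0))):
    L=np.array([[.082,.063],[.082,-.063],[-.082,-.063],[-.082,.063]]);Rm=np.array([[np.cos(q[2]),-np.sin(q[2])],[np.sin(q[2]),np.cos(q[2])]]); W=L@Rm.T+q[:2]
    cv2.polylines(im,[np.array([np.round(proj(c,[*w,.04])) for w in W]).astype(int)],True,col,1)
cv2.imwrite('pics/w14o.png',im)
E
```

```text
{'time': 18.05, 'joint_pos': [0.4434, -0.0609, 1.7525, -0.0005, 1.4534, -0.9444], 'tool_pos': [0.4804, 0.3102, 0.2156], 'tool_rot': [-0.0013, 0.0913, 0.9958, -0.0011], 'contact_force': [-0.4789, -0.6039, -4.3308], 'gripper_width': 0.1373}
z_tool [-0.0029 -0.002  -1.    ] y az 79.52368812858121 y_z -0.002454376448066694
tcp along u,a rel c0 0.3215396807719614 0.16866590439493223
```

View pics/w14o.png

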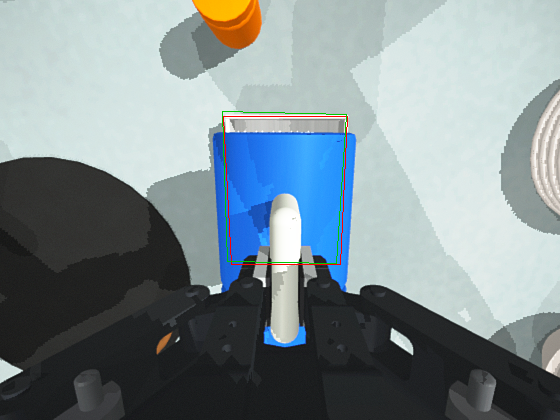

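View pics/s14c.png

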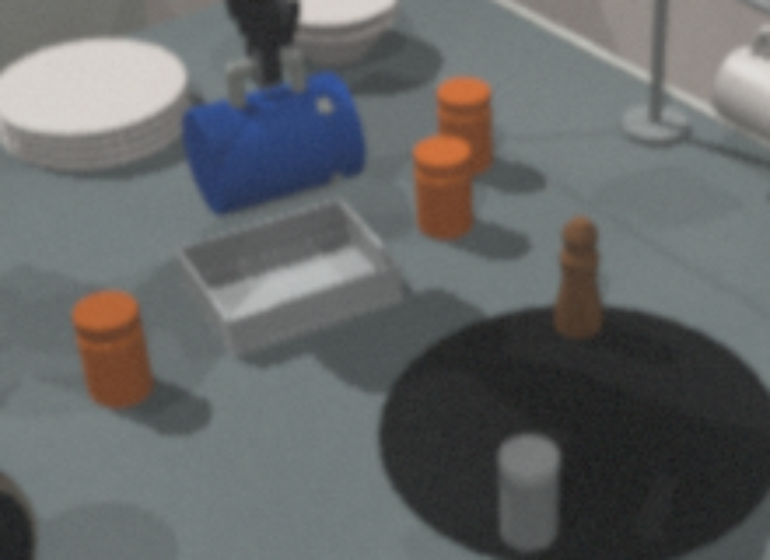

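Run:
```python
from ov import *
c,im=pickle.load(open('wv14.pkl','rb'))
f=eyes.grab_frame("wrist")
K=np.array(f["mtx"])
st=dict(tool_pos=[.545,-.0026,.0942],tool_rot=[-.3139,.3693,.8643,.1344])
c9=cam(f,st)
L=np.array([[.082,.063],[.082,-.063],[-.082,-.063],[-.082,.063]])
def draw(c,img,box,s):
    im=cv2.resize(img,None,fx=s,fy=s,interpolation=3)
    for q,col in (((.4818,.3099,-.185),(0,0,255)),((.4785,.3077,-.208),(0,200,0))):
        Rm=np.array([[np.cos(q[2]),-np.sin(q[2])],[np.sin(q[2]),np.cos(q[2])]]); W=L@Rm.T+q[:2]
        cv2.polylines(im,[np.array([np.round(s*proj(c,[*w,.04])+s/2) for w in W]).astype(int)],True,col,1)
    x0,y0,x1,y1=[int(v*s) for v in box]; return im[y0:y1,x0:x1]
cv2.imwrite('pics/z9.png',draw(c9,cv2.imread('pics/wrist9.png'),(330,0,560,135),3.4))
cv2.imwrite('pics/z14.png',draw(c,im,(200,90,370,200),4.5))
```

```text
(no output)
```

View pics/z9.png

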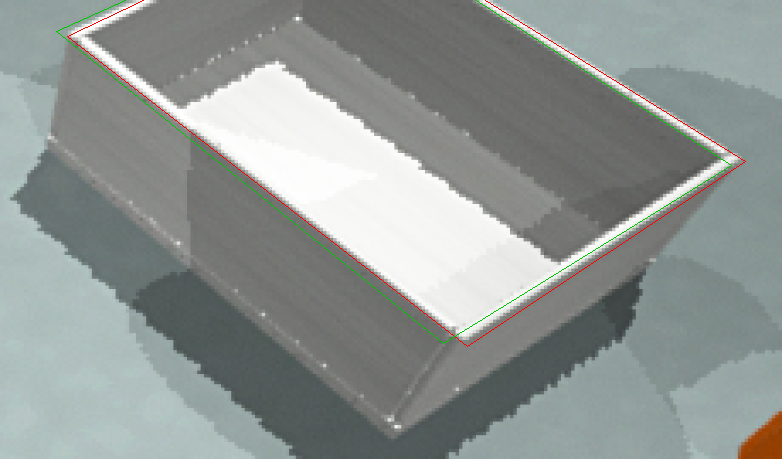

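View pics/z14.png

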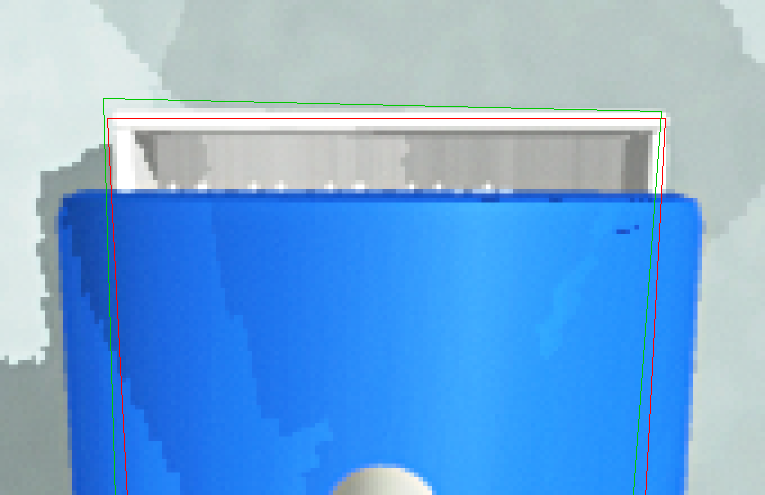

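Request:
step_arm(motion=[[0, 0.002, -0.05, 0, 0, 0, 255], [0, 0.002, -0.1, 0, 0, 0, 255], [0, 0.002, -0.14, 0, 0, 0, 255], [0, 0.002, -0.17, 0, 0, 0, 255], [0, 0.002, -0.19, 0, 0, 0, 255], [0, 0.002, -0.2, 0, 0, 0, 255], [0, 0.002, -0.206, 0, 0, 0, 255], [0, 0.002, -0.206, 0, 0, 0, 255]])

```text
time: 19.1
tool_pos: [0.4817, 0.3116, 0.1149]
tool_rot: [0.0, 0.093, 0.996, 0.0]
contact_force: [-0.3, 0.1, -3.8]
gripper_width: 0.145
```

```bash
python3 look.py 15 wrist side top;python3 - <<'E'
import cv2
b=cv2.imread('pics/side15.png')[120:240,150:300]
cv2.imwrite('pics/s15c.png',cv2.resize(b,None,fx=5,fy=5,interpolation=3))
E
```

```text
{'time': 19.1, 'joint_pos': [0.4445, 0.0314, 1.836, 0.0, 1.2733, -0.941], 'tool_pos': [0.4817, 0.3116, 0.1149], 'tool_rot': [0.0004, 0.0925, 0.9957, 0.0002], 'contact_force': [-0.3101, 0.0513, -3.8154], 'gripper_width': 0.1448}
z_tool [ 0.0007  0.0004 -1.    ] y az 79.3809469389489 y_z 0.0005059902140540726
tcp along u,a rel c0 0.32167636125234134 0.17064592545016996
```

View pics/s15c.png

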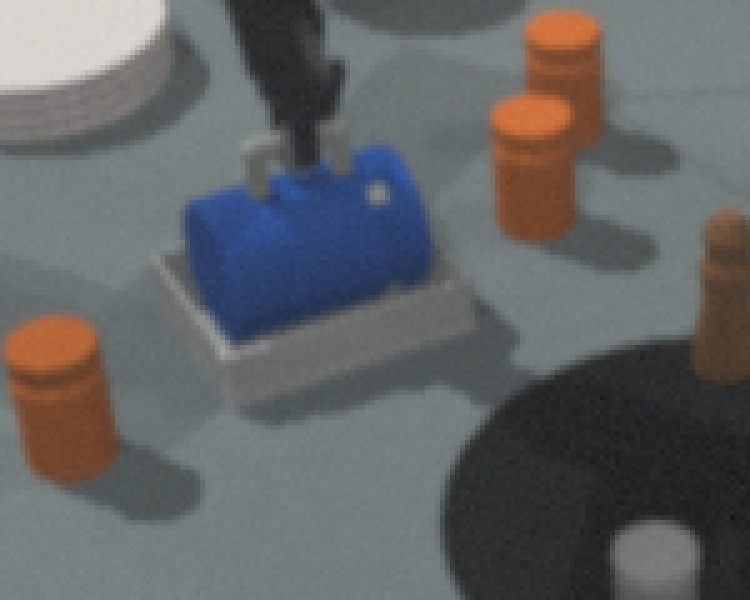

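View pics/wrist15.png

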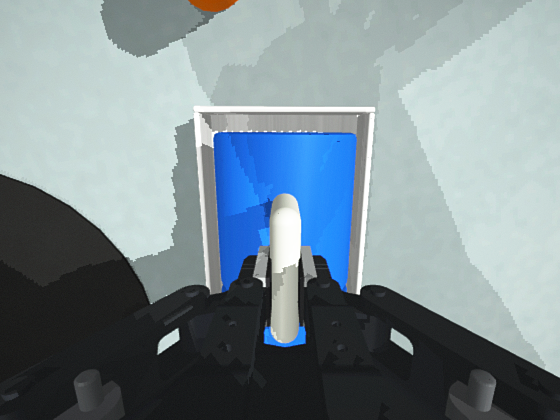

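Request:
step_arm(motion=[[0, 0, -0.004, 0, 0, 0, 255], [0, 0, -0.007, 0, 0, 0, 255], [0, 0, -0.009, 0, 0, 0, 255], [0, 0, -0.011, 0, 0, 0, 255], [0, 0, -0.011, 0, 0, 0, 255]])

```text
time: 19.75
tool_pos: [0.4815, 0.3116, 0.1095]
tool_rot: [0.0, 0.093, 0.996, 0.0]
contact_force: [-1.0, -0.5, -1.4]
gripper_width: 0.138
```

Request:
step_arm(motion=[[0, 0, -0.002, 0, 0, 0, 255], [0, 0, -0.003, 0, 0, 0, 255], [0, 0, -0.003, 0, 0, 0, 255]])

```text
time: 20.05
tool_pos: [0.4821, 0.3121, 0.1095]
tool_rot: [0.001, 0.093, 0.996, 0.001]
contact_force: [-3.5, -0.4, 5.4]
gripper_width: 0.141
```

Request:
step_arm(motion=[[0, 0, 0.001, 0, 0, 0, 0], [0, 0, 0.001, 0, 0, 0, 0], [0, 0, 0.001, 0, 0, 0, 0], [0, 0, 0.001, 0, 0, 0, 0], [0, 0, 0.04, 0, 0, 0, 0], [0, 0, 0.1, 0, 0, 0, 0], [0, 0, 0.2, 0, 0, 0, 0], [0, 0, 0.28, 0, 0, 0, 0], [0, 0, 0.28, 0, 0, 0, 0], [0, 0, 0.28, 0, 0, 0, 0]])

```text
time: 21.05
tool_pos: [0.482, 0.3118, 0.2489]
tool_rot: [0.001, 0.093, 0.996, 0.001]
contact_force: [-0.7, -0.7, -0.9]
gripper_width: 1.004
```

```bash
python3 look.py 16 wrist side top;python3 - <<'E'
import cv2
b=cv2.imread('pics/side16.png')[120:300,150:420]
cv2.imwrite('pics/s16c.png',cv2.resize(b,None,fx=2.9,fy=2.9,interpolation=3))
E
```

```text
{'time': 21.05, 'joint_pos': [0.4445, -0.0801, 1.7151, -0.0, 1.5035, -0.9409], 'tool_pos': [0.482, 0.3118, 0.2489], 'tool_rot': [0.0013, 0.0925, 0.9957, 0.0008], 'contact_force': [-0.7046, -0.7339, -0.8963], 'gripper_width': 1.0039}
z_tool [ 0.0027  0.0013 -1.    ] y az 79.38308138418655 y_z 0.0017569914429522576
tcp along u,a rel c0 0.32160604259166115 0.17094225580453232
```

View pics/s16c.png

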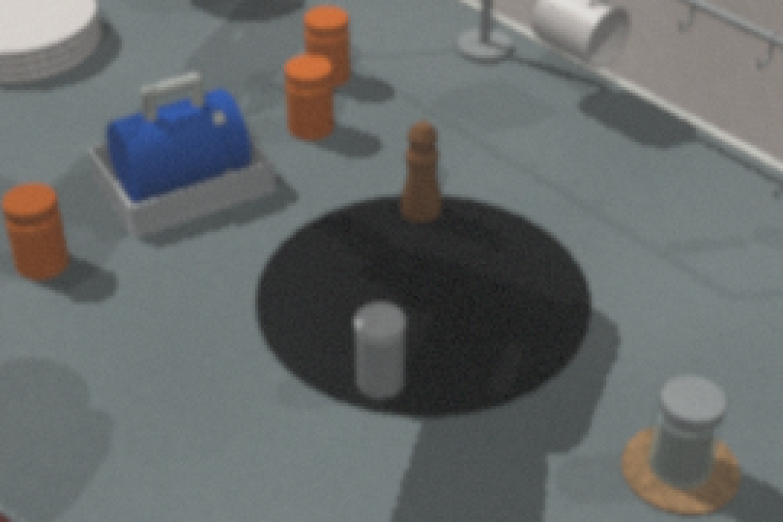

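View pics/wrist16.png

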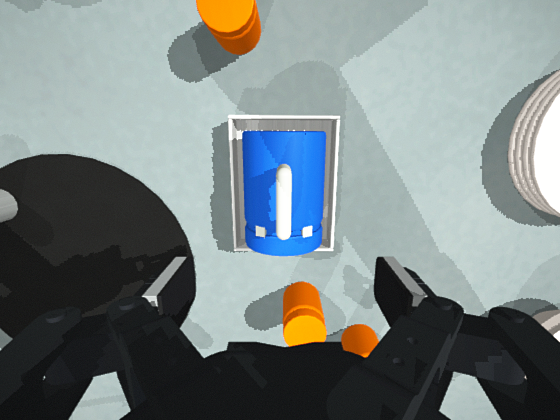

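Run:
```python
from h import *
print(manip.job_done()); show()
```

```text
the job is handed in; nothing more can be done
None
the job is handed in; nothing more can be done
```

The job is handed in at about 21 s of the 72 s allowed. No verdict is reported.

- **Jar:** it stands upright in the middle of the cork coaster. I left the orange look-alikes alone.
- **Rolling:** I pushed the barrel from behind with the open fingers either side of the handle. When the first foot touched the mat, the canister slid about 25 mm instead of rolling over it. I then pushed the handle bar with closed fingers and it tipped on to both feet, still on the mat. The sliding left it about 124 mm from its start, against the expected 98 mm.
- **Bin:** I let go, picked the canister up by the handle and lowered it into the bin until it bore on the floor (about 5 N), then let go and raised the gripper clear.

**Last checks:** the last pictures show the canister centred in the bin with the handle on top, and the jar upright on the coaster. The tin and mill are in the same places as in the first side picture. The highest force I read was about 7 N, though I only saw readings at the end of each move.

**One disagreement:** the side camera's estimate of the bin differed from the top camera's by about 4 mm and 1.3°. The wrist camera agreed with the top one to about 2 mm, so I used the top camera's.

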